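Take the driver board off the test nest and snap it into the control unit

ROBOT

A 6-joint arm with a two-finger parallel gripper is mounted at the origin on a cart in front of the work surface, level with it; the furniture and walls round the work are solid. World frame = base frame: x ahead of the robot, y to its left, z up, the work surface at z = 0. Lengths are in mm, angles in rad, forces in N, time in s.
With the tool pointing down it reaches from about 275 to 1000 mm from the base axis. Payload 8.4 kg.
Tool frame: the origin (TCP) lies at the very end of the fingers, on their centre line; the grasp point (between the pads) lies r.hold_point_z behind it (r.hold_point_z is the distance from the TCP to the grasp point, in mm); x points along the fingers, z is the direction in which the jaws open and shut, and the axes are right-handed (so a half turn about x gives the same grasp; the last joint's range is limited). The gripper opens to 85 mm and grips with 20 to 120 N. Pads are 22 mm wide; open, the fingers measure 114 mm over their backs; the gripper's body (76 mm by 85 mm) begins 54 mm behind the grasp point. The pads swing forward as they close: fully open they stand 13 mm farther back than shut.
Start: joints at [-1.342, 0.353, 1.633, -0, 1.155, -0.002], TCP at [142.971, -608.43, 231.281] pointing down, gripper open.
Joint ranges: [-2.63, 2.63], [-0.92, 2.1], [0.06, 2.66], [-1.3, 4.44], [0, 2.69], [-3.02, 3.02]. Speed limits (rad/s): [2.22, 2.22, 2.79, 3.14, 3.14, 3.14].

INTERFACE

Orientations are given as [roll, pitch, yaw] about the fixed x, y, z axes, in that order (R = Rz(yaw) Ry(pitch) Rx(roll)).
In Python, from rig import r gives the robot as it stands.
- The arm moves only by the tool jog_arm, never from a script. Its argument "series" is a list of rows, each a list of 7 numbers: the turn, a rotation vector about the tool's x, y, z in degrees, then the shift along the tool's x, y, z in cm, then the opening, from 0 (shut) to 1 (fully open). In form: [[wx, wy, wz, tx, ty, tz, fingers], ...]. A call has 1 to 20 rows; each row shifts and turns the commanded pose from where the row before left it, along the tool's axes as they then stand; what a row does not reach is not made up. A row lasts 1/10 s, in which the tool goes at most 50 mm and 8.59 degrees, less where a joint would pass 70% of its speed; a pose out of reach is approached as far as the arm can. A call with a gripper value outside its range is refused whole. The fingers move at their own pace and stop on an object; "force" is the grip in N (left out, the last holds). Time passes only in rows, so rows that do not move let the fingers close. It gives the time, the measured TCP pose, the force and the opening at its end, in the units of the state.
- r.sense(): the state, without advancing time (a new reading comes with each control period).
- r.grab_frame(name): name is "side" or "top" or "wrist"; returns (picture, depth): 480x640x3 uint8, red, green, blue; 480x640 float32, mm along the optical axis (not along the pixel's ray), 0 where there is no reading.
- r.get_calibration(name): a dict with "mtx" (3x3 intrinsics, pixels), "position" and "rotation" of the camera in the world; the wrist camera has in their place "mount" (4x4, takes a point from camera to tool coordinates, whose origin is the TCP and whose axes are the tool frame's). Camera axes: x right, y down, z forward; pixel columns grow to the right and rows downward; lengths in mm; the calibration is good to about 2 mm. A picture is of the moment at which its call begins: read the wrist's pose just before it. get_calibration takes no time and is no camera call.
- r.sign_off(): hands the job in, once; it reports no verdict.
The state is a dict: "clock": time; "qpos": joint angles; "qvel": joint speeds; "joint_efforts": joint torques, N m; "eef_pos": TCP position; "tcp_rot": TCP orientation; "contact_force": force on the tool from outside, world axes, zero at the start; "wrist_torque": the same for the moment, N m; "opening": opening from 0.0 (shut) to 1.0 (fully open).
Only numpy, scipy, OpenCV 4.12 (cv2) and the standard library are available. Lean on these libraries where they do the work, as an engineer would, in place of code of your own. Each camera call takes 0.05 s, during which the arm holds its last target.

TASK

The driver board has passed its test: take it off the test nest and fit it in the control unit's tray, white plug header towards the green terminals, pressed fully home on both snap standoffs. One of the nest's two locating pins is gummed up and you cannot see which: feel for it and draw the board straight up along the pins, level, never letting it cock. Grip and press the board gently, let go of it at the end, and leave the tools lying around alone.

Things in the scene. Friction and masses are not known exactly. Their poses are not given: they have to be found in the camera images.
- board: stiff green circuit board 166 (x) x 60 (y) x 4 mm, about 0.2 kg, at first seated level on the nest's pins. Origin: centre of its underside, z up. Parts up to 19 mm high within 30 mm (x) and 20 mm (y) of the centre. Long edges clear from end to end: pinch it across its 60 mm width at board height, anywhere along the length. Stands a pinch of 60 N and a press of 40 N, no more
- test_nest: fixed test nest: aluminium base 190 (x) x 84 x 10 mm with a black pedestal 150 x 34 mm. Origin: centre of its underside, z up. The seated board's underside is 36 mm above the origin and parallel to it; the board overhangs the pedestal by 13 mm along both long sides, leaving room for fingers down to 12 mm above the bench
- pin_header (a point): nest's upright 8.6 mm locating pin at the header end (nest x = +60 mm, y = 0), at the seated board's underside; its top is 17 mm higher, the last 4 mm tapered. Either this pin or the other is gummed with dried residue and holds the board back with 10 to 22 N over the first 5 to 9 mm of rise, then lets go. The other is clean, nearly free. They look alike
- pin_plain (a point): the nest's other pin, the same but at nest x = -60 mm. Pulled up at mid-length or beside the clean pin the board cocks (more than 0.06 rad off level on the pins is too much); drawn up right beside the gummed pin it comes level. To tell: pinched beside a pin and eased up 3 to 4 mm, the clean end follows with under 4 N, the gummed end resists with more than 7 N
- tray: control unit's bottom tray, fixed: sheet steel 210 (x) x 100 x 3 mm, lips 16 mm high at the short ends, 6 mm along the sides, green terminals 20 mm high at its +x end (x = 88 to 101 mm). Origin: centre of its underside, z up. Two white snap standoffs (x = -60, +60 mm, y = 0) and four plain rest pillars (x = +-38, y = +-19 mm) carry the board's underside 28 mm above the origin
- post_terminal (a point): snap standoff beside the green terminals; point: its axis, at the shoulder that carries the board. Above: an 8.2 mm neck as high as the board, then two springy barbs, 12 mm across just above the seated board, tapering to a tip 13.5 mm above the shoulder. The board's hole drops over the tip and stops on the barbs with its underside some 3 to 8 mm above the shoulder
- post_plain (a point): the same snap standoff at the tray's other end (-x). To snap: 7 to 15 N pressed down on the board beside the hole, for instance with closed fingertips on the bare board 20 mm inwards of it, pushes it past the barbs; the force drops as they click out above it, then rises steeply on the shoulder
- hole_header (a point): centre of the 10 mm through hole at the board's header end (board x = +60 mm, y = 0), on the underside. The white plug header, 9 x 34 mm and 8 mm high, stands outside it at board x = 72 to 81 mm
- hole_plain (a point): centre of the board's other 10 mm through hole (board x = -60 mm, y = 0), on the underside
- screwdriver: a screwdriver with yellow handle, 170 mm, lying loose on the bench; leave it alone
- spanner: a grey open-ended spanner, 186 mm, lying loose; leave it alone
- marker: a marker pen with red cap, 128 mm, lying loose; leave it alone
- collet: a grey steel collet, a 29 mm cone 32 mm high, standing loose; leave it alone

How it is judged:
By the outcome, as a careful person would: the job done as asked, in the order asked, and still so for the second after the job is handed in, with the robot touching nothing.
It also fails if it takes over 64 s, if anything falls off the work surface, if the arm or the gripper's body presses on something with over 40 N, if the wrist force passes 120 N, or if a joint passes its speed limit or range.

## Working session

There is one attempt and no reset: what is moved stays moved. The work goes in short steps, Python scripts to look and compute and a tool call to move; the robot and the scene stay as the last step left them, time stands still between calls to the robot, and variables do not carry over. Pictures are saved under pics/ and viewed, and the job is handed in when it is done.

Besides the shell and the picture viewer there is one more tool, called after "Request:" in YAML: its name, and indented under it one key for each argument. jog_arm: Moves the arm, as the interface text tells. Its arguments: {"type":"object","properties":{"series":{"type":"array"},"force":{"type":"number"}},"required":["series"]}

```bash
ls; mkdir -p pics; cat > h.py <<'E'
import numpy as np, cv2
from rig import r
def save(n,im): cv2.imwrite('pics/'+n+'.png',cv2.cvtColor(im,cv2.COLOR_RGB2BGR))
E
python3 - <<'E'
from h import *
print(r.sense(), r.hold_point_z)
for n in ("top","side"):
    c=r.get_calibration(n); print(n,c)
    p,d=r.grab_frame(n); save(n+'0',p); np.save(n+'0.npy',d); np.save(n+'0i.npy',p)
print(r.get_calibration("wrist"))
E
```

```text
pics
{'clock': 0.0, 'qpos': array([-1.34241094e+00,  3.53655180e-01,  1.63418822e+00,  3.60456523e-05,
        1.15517800e+00, -2.40114417e-03]), 'qvel': array([-0.00055655,  0.00117829, -0.00019287,  0.00051849, -0.00146161,
        0.00018809]), 'joint_efforts': array([-1.06638960e-03, -6.05253267e+01, -3.42073882e+01, -2.45911724e-04,
        9.29509057e-03, -3.15510681e-05]), 'eef_pos': array([ 142.86135048, -607.93850844,  230.53414471]), 'tcp_rot': array([3.11612914, 1.5693672 , 1.77610477]), 'contact_force': array([ 0.09032919, -0.67813813,  0.70620795]), 'wrist_torque': array([-0.01084422, -0.0479041 ,  0.00661198]), 'opening': 0.9996889568865118} 18.700000000000003
top {'mtx': array([[511.20449916,   0.        , 317.7769417 ],
       [  0.        , 511.20449916, 235.92076845],
       [  0.        ,   0.        ,   1.        ]]), 'position': array([ 400.22806682,  315.8372163 , 1105.03878136]), 'rotation': array([-2.98477997, -0.01120417, -1.54637881])}
side {'mtx': array([[563.54235759,   0.        , 309.616035  ],
       [  0.        , 563.54235759, 230.28656056],
       [  0.        ,   0.        ,   1.        ]]), 'position': array([1115.03496355, -118.67949858,  760.32602192]), 'rotation': array([-2.34516365, -0.01333873,  0.92721011])}
{'mtx': array([[399.09718705,   0.        , 317.41975533],
       [  0.        , 399.09718705, 235.0542809 ],
       [  0.        ,   0.        ,   1.        ]]), 'mount': array([[-4.69629850e-04, -3.19365940e-01,  9.47631350e-01,
        -1.42363973e+02],
       [ 1.40334678e-03, -9.47630732e-01, -3.19365036e-01,
         8.20689730e+01],
       [ 9.99998905e-01,  1.17987205e-03,  8.93216840e-04,
         4.01707507e-02],
       [ 0.00000000e+00,  0.00000000e+00,  0.00000000e+00,
         1.00000000e+00]])}
```

View pics/top0.png

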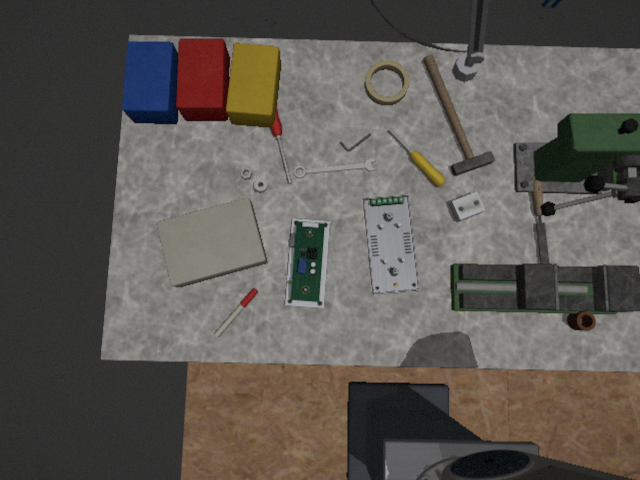

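View pics/side0.png

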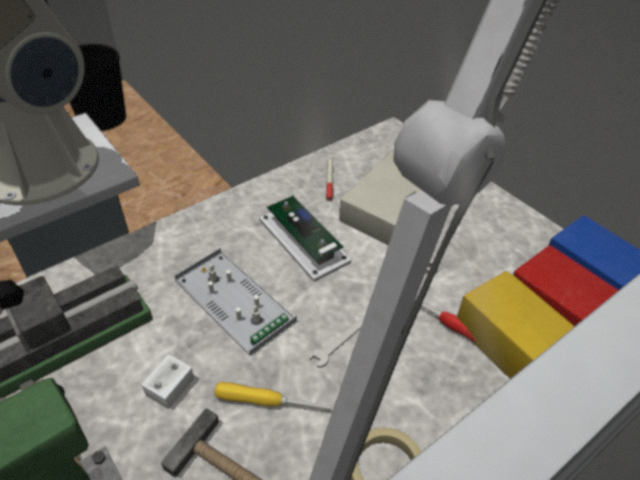

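```bash
python3 - <<'E'
from h import *
a=np.load('top0i.npy');save('c1',cv2.resize(a[180:320,270:430],(800,700),interpolation=cv2.INTER_CUBIC)[:600])
save('c1',cv2.resize(a[185:315,270:430],(736,598),interpolation=cv2.INTER_CUBIC))
a=np.load('side0i.npy');save('c2',cv2.resize(a[185:365,165:365],(660,594),interpolation=cv2.INTER_CUBIC))
E
```

```text
(no output)
```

View pics/c1.png

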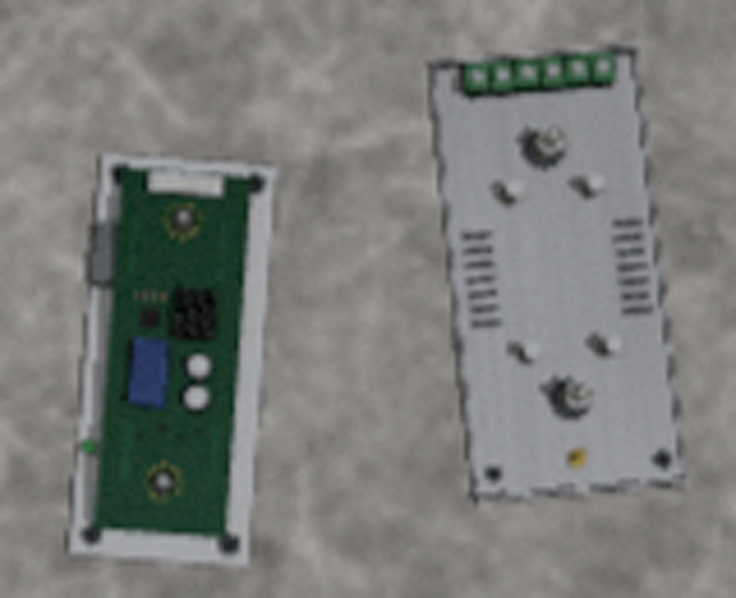

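View pics/c2.png

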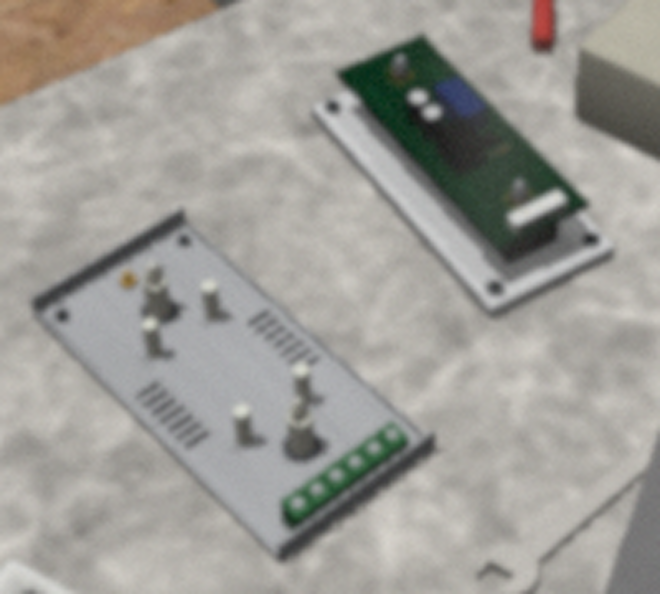

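```bash
cat >> h.py <<'E'
from scipy.spatial.transform import Rotation as Ro
def R(rpy): return Ro.from_euler('xyz',rpy).as_matrix()
def campose(n,s=None):
    c=r.get_calibration(n)
    if 'mount' in c:
        T=np.eye(4);T[:3,:3]=R(s['tcp_rot']);T[:3,3]=s['eef_pos'];T=T@c['mount'];return c['mtx'],T[:3,3],T[:3,:3]
    return c['mtx'],c['position'],R(c['rotation'])
def plane(n,uv,z,s=None):
    K,p,M=campose(n,s); uv=np.atleast_2d(uv).astype(float)
    d=(M@np.linalg.inv(K)@np.c_[uv,np.ones(len(uv))].T).T
    return p+d*((z-p[2])/d[:,2])[:,None]
def proj(n,X,s=None):
    K,p,M=campose(n,s); q=(K@M.T@(np.atleast_2d(X)-p).T).T
    return q[:,:2]/q[:,2:]
def tri(obs):
    A=np.zeros((3,3));b=np.zeros(3)
    for n,uv,s in obs:
        K,p,M=campose(n,s);d=M@np.linalg.inv(K)@np.r_[uv,1];d/=np.linalg.norm(d)
        P=np.eye(3)-np.outer(d,d);A+=P;b+=P@p
    return np.linalg.solve(A,b)
E
python3 - <<'E'
from h import *
t=lambda x,y:(x/4.6+270,y/4.6+185)
s2=lambda x,y:(x/3.3+165,y/3.3+185)
for nm,a,b,z in [('pinH',(184,216),(518,184),53),('pinP',(163,481),(400,62),53),('postT',(550,138),(300,408),41.5),('postP',(575,396),(155,270),41.5)]:
    print(nm,plane('top',t(*a),z).round(1),plane('side',s2(*b),z).round(1),tri([('top',t(*a),None),('side',s2(*b),None)]).round(1))
hsv=cv2.cvtColor(np.load('top0i.npy'),cv2.COLOR_RGB2HSV)
m=cv2.inRange(hsv,(45,80,20),(85,255,255));m[:,:270]=0;m[:,345:]=0;m[:210]=0;m[310:]=0
c=cv2.convexHull(np.vstack(cv2.findContours(cv2.morphologyEx(m,cv2.MORPH_OPEN,np.ones((3,3))),0,1)[0]))
rc=cv2.minAreaRect(c);bx=cv2.boxPoints(rc);print(rc);P=plane('top',bx,40);print(P.round(1),np.linalg.norm(P-np.roll(P,1,0),axis=1),P.mean(0))
E
```

```text
pinH [[574.8 324.5  53. ]] [[576.1 324.6  53. ]] [575.2 324.9  52. ]
pinP [[454.9 330.7  53. ]] [[459.1 330.   53. ]] [455.5 331.4  49.6]
postT [[617.6 156.7  41.5]] [[625.4 153.6  41.5]] [619.6 156.1  33.5]
postP [[498.6 145.1  41.5]] [[506.  141.9  41.5]] [499.5 144.3  34. ]
((307.2548828125, 261.3302307128906), (27.905014038085938, 77.4662094116211), 3.9724960327148438)
[[435.4 360.9  40. ]
 [598.1 354.8  40. ]
 [595.5 295.8  40. ]
 [432.8 303.2  40. ]] [ 57.70256074 162.828656    59.09408168 162.82822046] [515.45348113 328.67532258  40.        ]
```

```bash
cat >> h.py <<'E'
def goto(pos=None,axis=None,down=True):
    """shift/turn in tool frame from the measured pose to TCP pos with tool z along axis"""
    s=r.sense();M=R(s['tcp_rot']);out={}
    T=M
    if axis is not None:
        z=np.array([axis[0],axis[1],0.]);z/=np.linalg.norm(z)
        x=np.array([0,0,-1.]);
        if z@M[:,2]<0: z=-z
        T=np.c_[x,np.cross(z,x),z]
        rv=Ro.from_matrix(M.T@T).as_rotvec(degrees=True);print('turn deg',rv.round(2))
    if pos is not None: print('shift cm (after turn)',(T.T@(np.array(pos)-s['eef_pos'])/10).round(3),' (before)',(M.T@(np.array(pos)-s['eef_pos'])/10).round(3))
def st():
    s=r.sense();print(round(s['clock'],2),'pos',s['eef_pos'].round(1),'axes x',R(s['tcp_rot'])[:,0].round(3),'z',R(s['tcp_rot'])[:,2].round(3),'F',s['contact_force'].round(2),'T',s['wrist_torque'].round(2),'op',round(s['opening'],3))
E
python3 - <<'E'
from h import *
d=np.load('top0.npy');v,u=np.mgrid[0:480:4,0:640:4]
K,p,M=campose('top');z=d[::4,::4]
X=p+((M@np.linalg.inv(K)@np.stack([u*z,v*z,z]).reshape(3,-1)).T)
for y0 in range(-400,700,100):
    row=[]
    for x0 in range(100,900,100):
        k=(abs(X[:,0]-x0)<50)&(abs(X[:,1]-y0)<50)&(z.ravel()>0)
        row.append(int(X[k,2].max()) if k.any() else None)
    print(y0,row)
st(); goto([515,328,231],[ .052,.999])
E
```

```text
-400 [-860, -863, 2, 4, 2, 4, 3, None]
-300 [-864, -864, 4, 114, 115, 222, 239, 238]
-200 [0, -4, 4, 108, 112, 301, 273, 267]
-100 [1, 434, 5, 113, 113, 306, 240, 239]
0 [13, 420, 4, 64, 65, 35, 33, 26]
100 [39, 350, 3, 4, 35, 29, 27, 24]
200 [4, -3, 5, 4, 26, 29, 20, 5]
300 [-864, -867, 5, 41, 61, 50, 8, 5]
400 [-865, -865, 4, 41, 62, 61, 32, 82]
500 [-858, -865, 2, 16, 63, 65, 13, 83]
600 [-860, -861, 4, 4, 64, 65, 4, 83]
0.1 pos [ 142.9 -608.   230.6] axes x [-0.     0.001 -1.   ] z [ 0.229 -0.973 -0.001] F [-0.74  0.24 -0.36] T [-0.01  0.03  0.01] op 0.999
turn deg [ 1.62e+01 -7.00e-02  1.00e-02]
shift cm (after turn) [-3.8000e-02  3.2298e+01 -9.5408e+01]  (before) [ 6.8000e-02  5.7635e+01 -8.2607e+01]
```

Request:
jog_arm:
  series:
    - [8.1,0,0,0,0,0,1]
    - [8.1,0,0,0,0,0,1]
    - [0,0,0,0,1.3,-3.8,1]
    - [0,0,0,0,1.3,-3.8,1]
    - [0,0,0,0,1.3,-3.8,1]
    - [0,0,0,0,1.3,-3.8,1]
    - [0,0,0,0,1.3,-3.8,1]
    - [0,0,0,0,1.3,-3.8,1]
    - [0,0,0,0,1.3,-3.8,1]
    - [0,0,0,0,1.3,-3.8,1]
    - [0,0,0,0,1.3,-3.8,1]
    - [0,0,0,0,1.3,-3.8,1]
    - [0,0,0,0,1.3,-3.8,1]
    - [0,0,0,0,1.3,-3.8,1]
    - [0,0,0,0,1.3,-3.8,1]
    - [0,0,0,0,1.3,-3.8,1]
    - [0,0,0,0,1.3,-3.8,1]
    - [0,0,0,0,1.3,-3.8,1]
    - [0,0,0,0,1.3,-3.8,1]

```text
clock: 2.0
eef_pos: [397.4, 27.0, 231.3]
tcp_rot: [0.989, 1.571, -0.633]
contact_force: [0.9, -1.7, -0.9]
opening: 1.0
```

```bash
python3 - <<'E'
from h import *
st(); goto([515,328,200],[ .052,.999]);print(r.sense()['qpos'].round(3))
E
```

```text
2.0 pos [397.4  27.  231.3] axes x [ 0. -0. -1.] z [-0.052 -0.999  0.   ] F [ 0.88 -1.72 -0.9 ] T [-0.01 -0.03  0.01] op 1.0
turn deg [ 0.02  0.   -0.01]
shift cm (after turn) [  3.127  10.184 -30.675]  (before) [  3.126  10.195 -30.672]
[ 0.064 -0.014  2.084 -0.     1.071  1.687]
```

Request:
jog_arm:
  series:
    - [0,0,0,0.6,3.1,-2.6,1]
    - [0,0,0,0.6,3.1,-2.6,1]
    - [0,0,0,0.6,3.1,-2.6,1]
    - [0,0,0,0.6,3.1,-2.6,1]
    - [0,0,0,0.6,3.1,-2.6,1]
    - [0,0,0,0,0,0,1]
    - [0,0,0,0,0,0,1]

```text
clock: 2.7
eef_pos: [558.4, 147.3, 200.3]
tcp_rot: [-1.223, 1.569, -2.845]
contact_force: [-0.2, 0.4, 0.6]
opening: 1.003
```

```bash
cat >> h.py <<'E'
import pickle
def wshot(n):
    s=r.sense();p,d=r.grab_frame('wrist');save(n,p);pickle.dump((s,p,d),open(n+'.pkl','wb'));st()
E
python3 - <<'E'
from h import *
wshot('w1'); goto([515,328,180],[ .052,.999])
E
```

```text
2.75 pos [557.9 146.8 200.6] axes x [-0.002 -0.001 -1.   ] z [-0.052 -0.999  0.001] F [-0.43 -0.36 -0.46] T [-0.03  0.    0.04] op 1.003
turn deg [0.03 0.04 0.1 ]
shift cm (after turn) [  2.062  -5.227 -17.877]  (before) [  2.059  -5.215 -17.88 ]
```

View pics/w1.png

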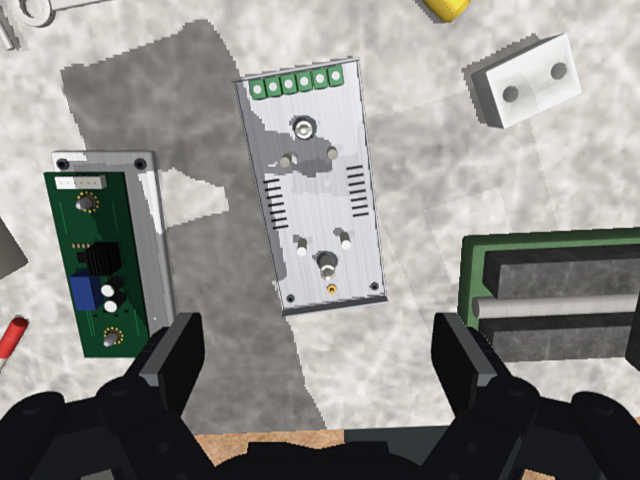

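```bash
python3 - <<'E'
from h import *
s,p,d=pickle.load(open('w1.pkl','rb'))
save('w1b',np.hstack([cv2.resize(p[100:190,265:355],(400,400),interpolation=cv2.INTER_CUBIC),cv2.resize(p[215:305,285:375],(400,400),interpolation=cv2.INTER_CUBIC)]))
E
```

```text
(no output)
```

View pics/w1b.png

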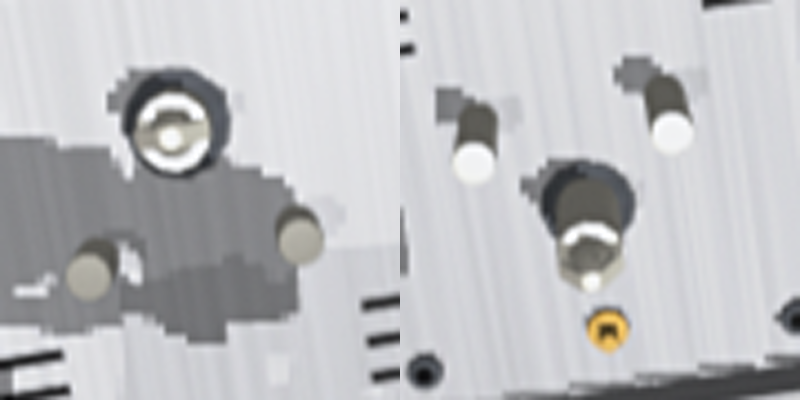

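```bash
python3 - <<'E'
from h import *
s,p,d=pickle.load(open('w1.pkl','rb'))
T=plane('wrist',[(303.7,131.05),(328.2,278.5)],41.5,s)
P=plane('wrist',[(285,161.9),(332.5,153.6),(301.65,251.7),(346.2,244.7)],28,s)
print(T.round(1),np.linalg.norm(T[0]-T[1]));print(T.mean(0),P.mean(0).round(1)); 
a=(T[0]-T[1]);print('yaw',np.degrees(np.arctan2(a[1],a[0])));b=P[0]+P[1]-P[2]-P[3];print(np.degrees(np.arctan2(b[1],b[0])),np.linalg.norm(P[0]-P[1]),np.linalg.norm(b)/2)
print('top reproj', proj('top',T)); 
print(d[131,304],d[279,328])
E
```

```text
[[619.5 153.9  41.5]
 [500.4 140.8  41.5]] 119.78808815810999
[559.93937456 147.32401083  41.5       ] [560.2 147.4  28. ]
yaw 6.259596281635716
6.382088092137835 37.6761791981722 76.39555682510426
top reproj [[390.91651285 214.16582118]
 [397.0469851  270.2606616 ]]
291.82275 329.4674
```

Request:
jog_arm:
  series:
    - [0,0,0,0.5,-1.3,-4.5,1]
    - [0,0,0,0.5,-1.3,-4.5,1]
    - [0,0,0,0.5,-1.3,-4.5,1]
    - [0,0,0,0.5,-1.3,-4.4,1]
    - [0,0,0,0,0,0,1]
    - [0,0,0,0,0,0,1]

```text
clock: 3.35
eef_pos: [515.1, 328.3, 181.5]
tcp_rot: [-0.447, 1.57, -2.068]
contact_force: [1.0, -0.0, -0.4]
opening: 1.001
```

```bash
python3 - <<'E'
from h import *
wshot('w2')
E
```

```text
3.4 pos [515.6 327.5 181.6] axes x [-0.    -0.001 -1.   ] z [-0.052 -0.999  0.001] F [ 0.06 -0.09  0.05] T [-0.01 -0.03 -0.01] op 0.998
```

View pics/w2.png

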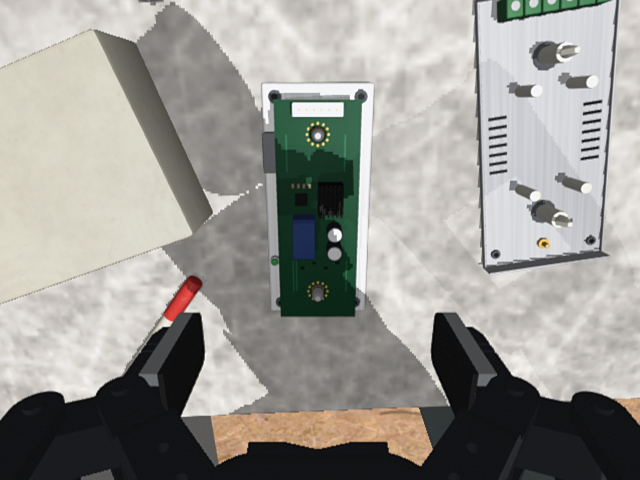

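```bash
python3 - <<'E'
from h import *
s,p,d=pickle.load(open('w2.pkl','rb'))
hsv=cv2.cvtColor(p,cv2.COLOR_RGB2HSV)
m=cv2.inRange(hsv,(50,110,20),(80,255,255));m[:80]=0;m[330:]=0;m[:,:268]=0;m[:,375:]=0
k=cv2.morphologyEx(m,cv2.MORPH_OPEN,np.ones((3,3)))
c=cv2.convexHull(max(cv2.findContours(k,0,1)[0],key=cv2.contourArea));q=cv2.approxPolyDP(c,6,True)[:,0];print(q)
P=plane('wrist',q,40,s);print(P.round(1),P.mean(0).round(1),np.linalg.norm(P-np.roll(P,1,0),axis=1))
g=cv2.inRange(hsv,(20,90,100),(35,255,255))
for y0,y1 in((115,155),(272,310)):
    v,u=np.nonzero(g[y0:y1,295:340]);print(len(u));(e,rad)=cv2.minEnclosingCircle(np.c_[u+295,v+y0].astype(np.float32));print(e,rad,plane('wrist',e,40,s).round(1))
K,pp,M=campose('wrist',s)
def X(u,v): return (pp+M@np.linalg.inv(K)@np.array([u,v,1])*d[v,u]).round(1)
for uv in((269,140),(269,152),(268,165),(275,260),(266,200),(300,240),(335,233),(310,120),(340,280),(283,280)):print(uv,X(*uv))
save('w2b',cv2.resize(p[75:325,230:390],(384,600),interpolation=cv2.INTER_CUBIC))
E
```

```text
[[274  99]
 [360 100]
 [353 315]
 [281 313]]
[[599.5 353.   40. ]
 [596.  295.2  40. ]
 [432.3 303.2  40. ]
 [437.  361.   40. ]] [516.2 328.1  40. ] [162.70436482  57.90966978 163.92138033  57.92272146]
108
(317.5, 134.0) 12.777032852172852 [[575.2 324.9  40. ]]
36
(317.1707458496094, 290.95123291015625) 10.170929908752441 [[455.1 331.   40. ]]
(269, 140) [571.3 360.8  22.6]
(269, 152) [562.7 361.4  23.9]
(268, 165) [553.  363.2  22.3]
(275, 260) [474.2 364.9  18.3]
(266, 200) [522.9 369.1   8.8]
(300, 240) [503.4 340.9  54.9]
(335, 233) [508.2 315.8  57.2]
(310, 120) [584.7 329.6  39.2]
(340, 280) [463.4 312.7  39.4]
(283, 280) [465.7 357.2  39.5]
```

View pics/w2b.png

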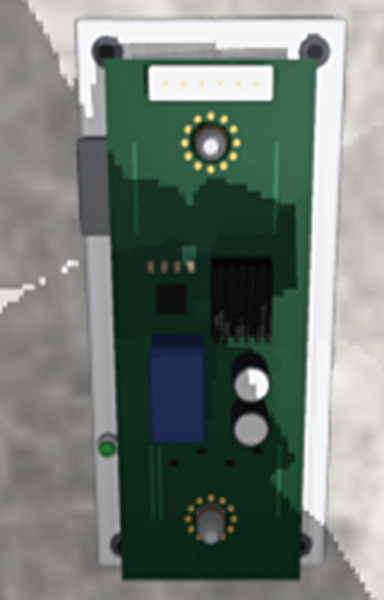

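```bash
python3 - <<'E'
from h import *
goto([455.1,331.0,20],[.0508,.9987])
E
```

```text
turn deg [-0.04  0.03  0.  ]
shift cm (after turn) [16.16  -6.061 -0.044]  (before) [16.161 -6.061 -0.049]
```

Request:
jog_arm:
  series:
    - [0,0,0,2,-3,0,1]
    - [0,0,0,2,-3,-0.05,1]
    - [0,0,0,4,0,0,1]
    - [0,0,0,4,0,0,1]
    - [0,0,0,2,0,0,1]
    - [0,0,0,2.2,0,0,1]
    - [0,0,0,0,0,0,1]
    - [0,0,0,0,0,0,1]

```text
clock: 4.2
eef_pos: [456.6, 330.9, 19.8]
tcp_rot: [-0.634, 1.57, -2.259]
contact_force: [0.0, -0.3, 0.4]
opening: 0.998
```

```bash
python3 - <<'E'
from h import *
wshot('w3');goto([455.1,331.0,20],[.0508,.9987])
E
```

```text
4.25 pos [457.1 331.5  20.4] axes x [ 0.001  0.001 -1.   ] z [-0.053 -0.999 -0.001] F [-0.11  0.42 -0.16] T [ 0.01 -0.01  0.02] op 1.003
turn deg [-0.14 -0.03 -0.05]
shift cm (after turn) [ 0.044 -0.195  0.06 ]  (before) [ 0.044 -0.195  0.06 ]
```

View pics/w3.png

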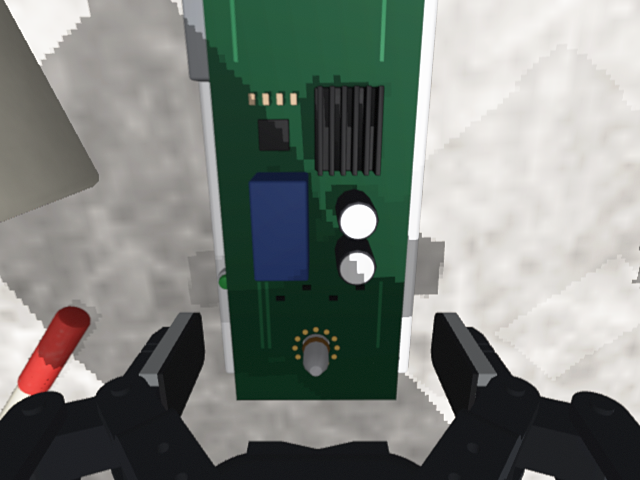

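```bash
python3 - <<'E'
from h import *
s,p,d=pickle.load(open('w3.pkl','rb'))
hsv=cv2.cvtColor(p,cv2.COLOR_RGB2HSV);g=cv2.inRange(hsv,(12,90,80),(35,255,255));v,u=np.nonzero(g[320:390,285:345]);print(u.min()+285,u.max()+285,v.min()+320,v.max()+320)
e=((u.min()+u.max())/2+285,(v.min()+v.max())/2+320)
print(e,plane('wrist',[e,(316,370)],40,s),plane('wrist',[(316,370)],53,s))
for row in(310,330,350,385):
    m=hsv[row,:,0];ok=np.nonzero((hsv[row,:,0]>50)&(hsv[row,:,0]<82)&(hsv[row,:,1]>110))[0];ok=ok[(ok>215)&(ok<430)];print(row,ok.min(),ok.max(),plane('wrist',[((ok.min()+ok.max())/2,row),(ok.min(),row),(ok.max(),row)],40,s).round(1))
E
```

```text
292 339 327 359
(np.float64(315.5), np.float64(343.0)) [[457.09799839 331.28754236  40.        ]
 [445.67305103 331.71838746  40.        ]] [[455.56604562 331.15845683  53.        ]]
310 230 401 [[470.3 330.6  40. ]
 [471.8 360.   40. ]
 [468.7 301.1  40. ]]
330 232 399 [[462.4 331.   40. ]
 [463.9 360.3  40. ]
 [460.8 301.7  40. ]]
350 234 397 [[454.2 331.4  40. ]
 [455.7 360.6  40. ]
 [452.7 302.3  40. ]]
385 236 395 [[439.1 332.3  40. ]
 [440.6 361.6  40. ]
 [437.5 302.9  40. ]]
```

Request:
jog_arm:
  series:
    - [0,0,0,0,-0.15,0,0]
    - [0,0,0,0,0,0,0]
    - [0,0,0,0,0,0,0]
    - [0,0,0,0,0,0,0]
    - [0,0,0,0,0,0,0]
    - [0,0,0,0,0,0,0]
  force: 40

```text
clock: 4.85
eef_pos: [455.3, 332.4, 20.7]
tcp_rot: [2.052, 1.569, 0.429]
contact_force: [-0.9, -2.5, 8.8]
opening: 0.688
```

```bash
python3 - <<'E'
from h import *
wshot('w4')
E
```

```text
4.9 pos [455.2 332.4  20.7] axes x [ 0.001  0.001 -1.   ] z [-0.052 -0.999 -0.001] F [-1.22 -1.91  8.74] T [-0.49  0.1  -0.09] op 0.685
```

View pics/w4.png

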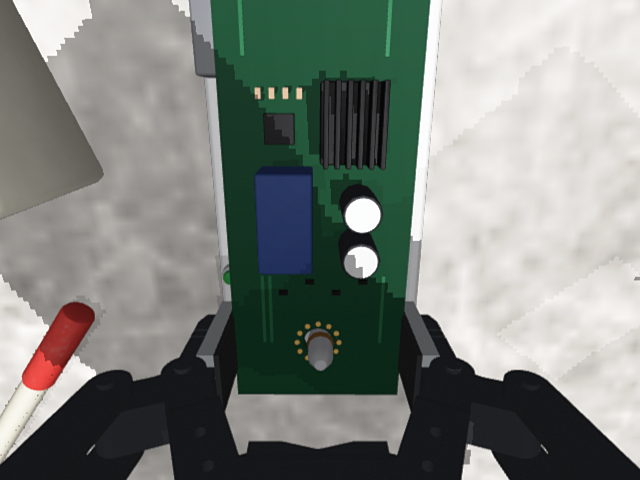

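Request:
jog_arm:
  series:
    - [0,0,0,-0.1,0,0,0]
    - [0,0,0,-0.1,0,0,0]
    - [0,0,0,0,0,0,0]

```text
clock: 5.2
eef_pos: [454.9, 332.3, 21.6]
tcp_rot: [2.24, 1.57, 0.617]
contact_force: [1.1, -1.0, -0.0]
opening: 0.681
```

```bash
python3 - <<'E'
from h import *
st()
E
```

```text
5.2 pos [454.9 332.3  21.6] axes x [ 0.  0. -1.] z [-0.052 -0.999 -0.   ] F [ 1.12 -1.05 -0.  ] T [-0.06 -0.04  0.  ] op 0.681
```

Request:
jog_arm:
  series:
    - [0,0,0,-0.1,0,0,0]
    - [0,0,0,0,0,0,0]

```text
clock: 5.4
eef_pos: [454.6, 332.2, 22.3]
tcp_rot: [-1.911, 1.571, 2.749]
contact_force: [0.6, 0.4, -1.5]
opening: 0.688
```

```bash
python3 - <<'E'
from h import *
st()
E
```

```text
5.4 pos [454.6 332.2  22.3] axes x [-0.  0. -1.] z [-0.052 -0.999 -0.   ] F [ 0.56  0.43 -1.46] T [-0.02  0.01  0.08] op 0.688
```

Request:
jog_arm:
  series:
    - [0,0,0,-0.1,0,0,0]
    - [0,0,0,0,0,0,0]

```text
clock: 5.6
eef_pos: [454.5, 332.1, 23.2]
tcp_rot: [-1.054, 1.57, -2.677]
contact_force: [-0.5, 0.3, -2.6]
opening: 0.684
```

Request:
jog_arm:
  series:
    - [0,0,0,-0.1,0,0,0]
    - [0,0,0,0,0,0,0]

```text
clock: 5.8
eef_pos: [454.6, 332.1, 24.3]
tcp_rot: [-1.053, 1.571, -2.676]
contact_force: [0.2, 0.1, -3.0]
opening: 0.686
```

```bash
python3 - <<'E'
from h import *
wshot('w5')
E
```

```text
5.85 pos [454.6 332.1  24.2] axes x [-0. -0. -1.] z [-0.052 -0.999  0.   ] F [-0.25  0.25 -2.42] T [-0.06  0.15 -0.02] op 0.688
```

View pics/w5.png

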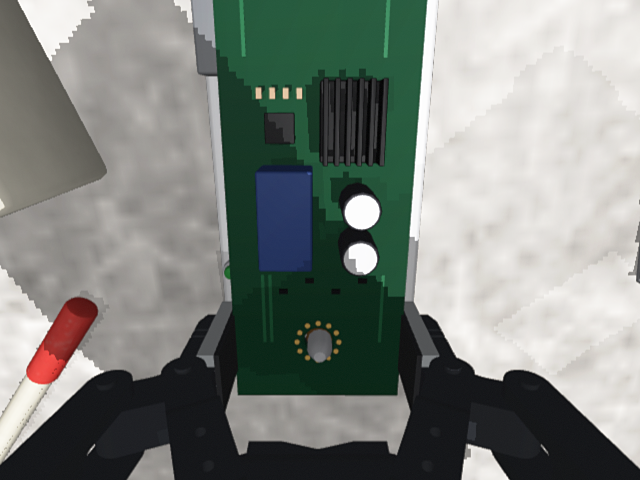

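Request:
jog_arm:
  series:
    - [0,0,0,-0.1,0,0,0]
    - [0,0,0,0,0,0,0]

```text
clock: 6.05
eef_pos: [454.7, 332.1, 25.3]
tcp_rot: [-1.122, 1.571, -2.745]
contact_force: [-0.6, 0.1, -2.9]
opening: 0.688
```

```bash
python3 - <<'E'
from h import *
st()
E
```

```text
6.05 pos [454.7 332.1  25.3] axes x [-0. -0. -1.] z [-0.052 -0.999  0.   ] F [-0.57  0.06 -2.91] T [0.02 0.25 0.01] op 0.688
```

Request:
jog_arm:
  series:
    - [0,0,0,0.1,0,0,0]
    - [0,0,0,0.1,0,0,0]
    - [0,0,0,0.1,0,0,0]
    - [0,0,0,0.1,0,0,0]
    - [0,0,0,0,0,0,0]

```text
clock: 6.55
eef_pos: [454.7, 332.2, 21.2]
tcp_rot: [0.669, 1.571, -0.954]
contact_force: [-0.5, 0.6, -0.7]
opening: 0.688
```

```bash
python3 - <<'E'
from h import *
st()
E
```

```text
6.55 pos [454.7 332.2  21.2] axes x [ 0. -0. -1.] z [-0.052 -0.999  0.   ] F [-0.45  0.64 -0.72] T [-0.02  0.13 -0.02] op 0.688
```

Request:
jog_arm:
  series:
    - [0,0,0,0.06,0,0,0]
    - [0,0,0,0,0,0,0]

```text
clock: 6.75
eef_pos: [454.8, 332.2, 20.9]
tcp_rot: [2.209, 1.571, 0.586]
contact_force: [-1.5, -0.4, 2.2]
opening: 0.683
```

Request:
jog_arm:
  series:
    - [0,0,0,0,0,0,0.8]
    - [0,0,0,0,0,0,1]
    - [0,0,0,0,0,0,1]
    - [0,0,0,0,0,0,1]
    - [0,0,0,0,0,0,1]

```text
clock: 7.25
eef_pos: [454.8, 332.2, 20.7]
tcp_rot: [1.931, 1.571, 0.309]
contact_force: [0.9, -0.5, -0.2]
opening: 0.997
```

```bash
python3 - <<'E'
from h import *
st();goto([575.2,325.6,20],[.0508,.9987])
E
```

```text
7.25 pos [454.8 332.2  20.7] axes x [ 0.  0. -1.] z [-0.052 -0.999 -0.   ] F [ 0.88 -0.48 -0.19] T [ 0.02 -0.01  0.01] op 0.997
turn deg [-0.06 -0.   -0.  ]
shift cm (after turn) [ 0.066 12.06   0.044]  (before) [ 0.067 12.06   0.031]
```

Request:
jog_arm:
  series:
    - [0,0,0,0,3,0,1]
    - [0,0,0,0,3,0,1]
    - [0,0,0,0,3,0,1]
    - [0,0,0,0,3,0,1]
    - [0,0,0,0,0,0,1]
    - [0,0,0,0,0,0,1]

```text
clock: 7.85
eef_pos: [574.5, 325.5, 20.3]
tcp_rot: [-1.14, 1.57, -2.763]
contact_force: [-0.6, -0.2, 0.4]
opening: 1.003
```

```bash
python3 - <<'E'
from h import *
wshot('w6')
s,p,d=pickle.load(open('w6.pkl','rb'))
hsv=cv2.cvtColor(p,cv2.COLOR_RGB2HSV)
for row in(250,310,330,350,360):
    ok=np.nonzero((hsv[row,:,0]>50)&(hsv[row,:,0]<82)&(hsv[row,:,1]>110))[0];ok=ok[(ok>215)&(ok<430)];print(row,ok.min(),ok.max(),plane('wrist',[((ok.min()+ok.max())/2,row),(ok.min(),row),(ok.max(),row)],40,s).round(1)[:,:2].ravel())
E
```

```text
7.9 pos [573.7 325.5  20.2] axes x [-0.001 -0.001 -1.   ] z [-0.052 -0.999  0.001] F [ 0.18 -0.82 -0.37] T [-0.02  0.02  0.01] op 1.001Traceback (most recent call last):
  File "<stdin>", line 6, in <module>
    return umr_minimum(a, axis, None, out, keepdims, initial, where)
ValueError: zero-size array to reduction operation minimum which has no identity
```

View pics/w6.png

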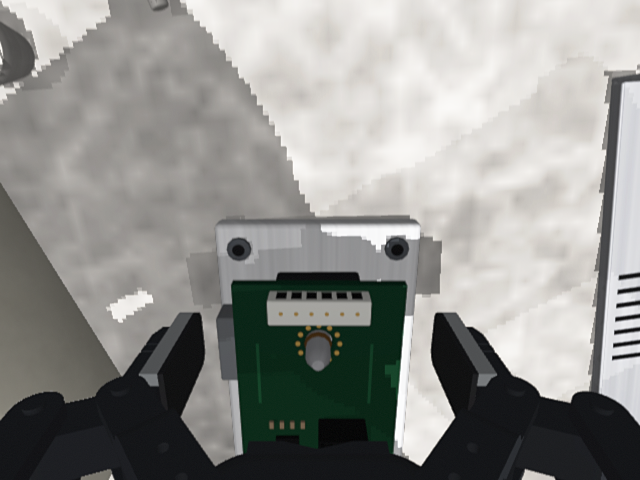

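Request:
jog_arm:
  series:
    - [0,0,0,-0.15,0.1,0.05,1]
    - [0,0,0,0,0,0,0]
    - [0,0,0,0,0,0,0]
    - [0,0,0,0,0,0,0]
    - [0,0,0,0,0,0,0]
    - [0,0,0,0,0,0,0]
    - [0,0,0,0,0,0,0]
  force: 46

```text
clock: 8.6
eef_pos: [575.2, 325.6, 22.7]
tcp_rot: [-2.226, 1.571, 2.435]
contact_force: [-1.6, 0.5, 5.2]
opening: 0.679
```

```bash
python3 - <<'E'
from h import *
st()
E
```

```text
8.6 pos [575.2 325.6  22.7] axes x [-0.  0. -1.] z [-0.052 -0.999 -0.   ] F [-1.58  0.53  5.17] T [-0.05  0.42 -0.01] op 0.679
```

Ease up to confirm resistance.

Request:
jog_arm:
  series:
    - [0,0,0,-0.1,0,0,0]
    - [0,0,0,0,0,0,0]

```text
clock: 8.8
eef_pos: [575.2, 325.5, 23.0]
tcp_rot: [-1.463, 1.57, -3.086]
contact_force: [0.0, 1.4, -1.4]
opening: 0.682
```

Request:
jog_arm:
  series:
    - [0,0,0,-0.1,0,0,0]
    - [0,0,0,0,0,0,0]

```text
clock: 9.0
eef_pos: [575.1, 325.3, 23.5]
tcp_rot: [-1.208, 1.57, -2.83]
contact_force: [0.7, 2.4, -7.7]
opening: 0.68
```

Request:
jog_arm:
  series:
    - [0,0,0,-0.1,0,0,0]
    - [0,0,0,0,0,0,0]

```text
clock: 9.2
eef_pos: [574.8, 324.7, 24.2]
tcp_rot: [-0.817, 1.569, -2.44]
contact_force: [0.8, 0.3, -14.3]
opening: 0.68
```

```bash
python3 - <<'E'
from h import *
st()
E
```

```text
9.2 pos [574.8 324.7  24.2] axes x [-0.002 -0.001 -1.   ] z [-0.052 -0.999  0.001] F [  0.84   0.34 -14.33] T [-0.18 -0.27  0.01] op 0.68
```

Request:
jog_arm:
  series:
    - [0,0,0,-0.1,0,0,0]
    - [0,0,0,0,0,0,0]
    - [0,0,0,-0.1,0,0,0]
    - [0,0,0,0,0,0,0]

```text
clock: 9.6
eef_pos: [574.8, 324.6, 26.8]
tcp_rot: [-0.879, 1.569, -2.502]
contact_force: [-1.5, -3.1, -15.6]
opening: 0.676
```

```bash
cat >> h.py <<'E'
def tilt():
    s=r.sense();p,d=r.grab_frame('wrist');K,pp,M=campose('wrist',s)
    hsv=cv2.cvtColor(p,cv2.COLOR_RGB2HSV);m=cv2.inRange(hsv,(50,110,20),(82,255,255));m=cv2.erode(m,np.ones((7,7)));m[:,:210]=0;m[:,430:]=0;m[435:]=0
    v,u=np.nonzero((m>0)&(d>0));X=pp+(M@np.linalg.inv(K)@np.stack([u,v,np.ones(len(u))])*d[v,u]).T
    for _ in range(4):
        c=np.linalg.lstsq(np.c_[X[:,:2]-X[:,:2].mean(0),np.ones(len(X))],X[:,2],rcond=None)[0]
        e=X[:,2]-np.c_[X[:,:2]-X[:,:2].mean(0),np.ones(len(X))]@c; X=X[abs(e)<max(1.5,2*e.std())]
    print('n',len(X),'x',X[:,0].min().round(),X[:,0].max().round(),'slopes dz/dx,dz/dy',c[:2].round(4),'mean z',c[2].round(1),'at',X[:,:2].mean(0).round(0),'sd',e.std().round(2))
    return s,p,d
E
python3 - <<'E'
from h import *
st();s,p,d=tilt();save('w7',p)
p,d=r.grab_frame('side');save('s7',cv2.resize(p[185:300,240:370],(678,600),interpolation=cv2.INTER_CUBIC))
E
```

```text
9.6 pos [574.8 324.6  26.8] axes x [-0.002 -0.001 -1.   ] z [-0.052 -0.999  0.001] F [ -1.51  -3.1  -15.56] T [-0.57 -0.01 -0.05] op 0.676
n 14675 x 528.0 599.0 slopes dz/dx,dz/dy [0.0186 0.0004] mean z 43.3 at [563. 325.] sd 0.51
```

View pics/s7.png

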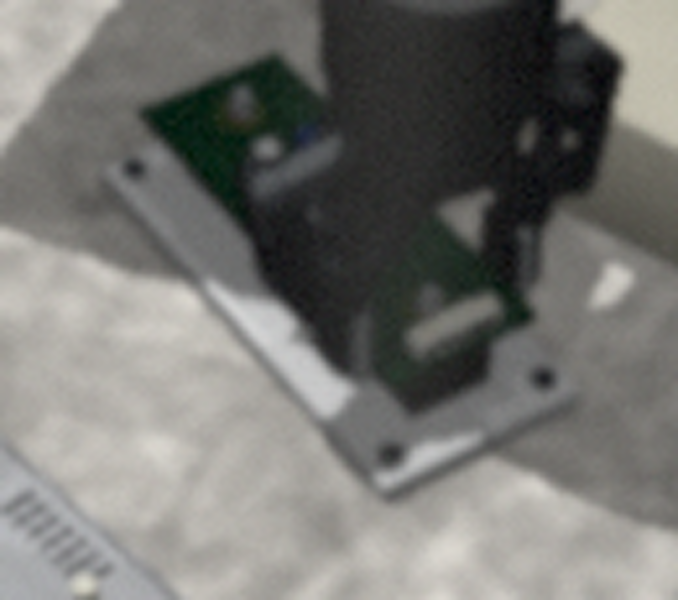

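Request:
jog_arm:
  series:
    - [0,0,0,-0.1,0,0,0]
    - [0,0,0,0,0,0,0]

```text
clock: 9.9
eef_pos: [575.8, 325.2, 29.0]
tcp_rot: [1.176, 1.571, -0.447]
contact_force: [-1.6, -5.7, -3.7]
opening: 0.682
```

```bash
python3 - <<'E'
from h import *
st();s,p,d=tilt()
E
```

```text
9.9 pos [575.8 325.2  29. ] axes x [ 0. -0. -1.] z [-0.052 -0.999  0.   ] F [-1.6  -5.72 -3.68] T [-0.87  0.18  0.03] op 0.682
n 14606 x 528.0 600.0 slopes dz/dx,dz/dy [0.0203 0.0021] mean z 45.5 at [564. 326.] sd 0.51
```

Request:
jog_arm:
  series:
    - [0,0,0,-0.1,0,0,0]
    - [0,0,0,0,0,0,0]

```text
clock: 10.15
eef_pos: [576.3, 326.1, 30.6]
tcp_rot: [2.217, 1.569, 0.594]
contact_force: [-3.0, -1.8, -2.0]
opening: 0.682
```

```bash
python3 - <<'E'
from h import *
st();s,p,d=tilt()
E
```

```text
10.15 pos [576.3 326.1  30.6] axes x [ 0.002  0.001 -1.   ] z [-0.052 -0.999 -0.001] F [-3.01 -1.75 -1.97] T [-0.38  0.29  0.33] op 0.682
n 14540 x 529.0 600.0 slopes dz/dx,dz/dy [0.0324 0.0028] mean z 47.1 at [565. 327.] sd 0.51
```

Request:
jog_arm:
  series:
    - [0,0,-0.9,0,0,0,0]
    - [0,0,-0.9,0,0,0,0]
    - [0,0,0,0,0,0,0]

```text
clock: 10.5
eef_pos: [575.9, 325.8, 29.6]
tcp_rot: [-1.597, 1.539, 3.063]
contact_force: [-6.0, -1.1, 1.4]
opening: 0.682
```

```bash
python3 - <<'E'
from h import *
st();s,p,d=tilt();save('w8',p)
E
```

```text
10.5 pos [575.9 325.8  29.6] axes x [-0.032  0.003 -0.999] z [-0.052 -0.999 -0.001] F [-5.96 -1.13  1.41] T [-0.03  0.45  0.27] op 0.682
n 14362 x 528.0 601.0 slopes dz/dx,dz/dy [0.0131 0.0034] mean z 46.3 at [565. 327.] sd 0.51
```

View pics/w8.png

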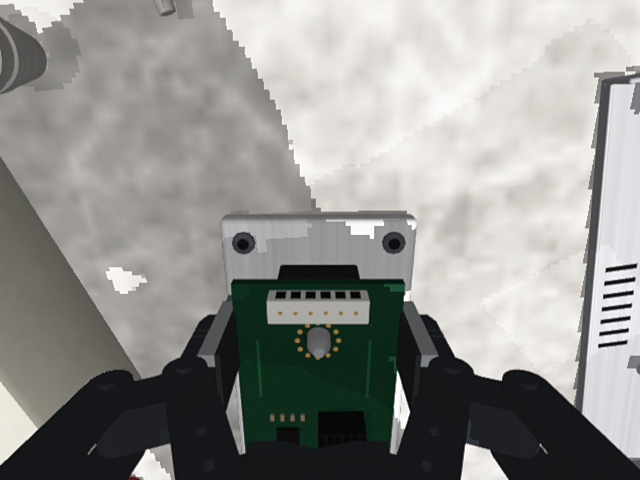

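Request:
jog_arm:
  series:
    - [0,0,0,-0.15,-0.05,0,0]
    - [0,0,0,-0.1,-0.03,0,0]
    - [0,0,0,0,0,0,0]

```text
clock: 10.85
eef_pos: [575.6, 325.7, 32.1]
tcp_rot: [-1.598, 1.541, 3.062]
contact_force: [0.7, 0.0, -2.1]
opening: 0.678
```

```bash
python3 - <<'E'
from h import *
st();s,p,d=tilt()
E
```

```text
10.85 pos [575.6 325.7  32.1] axes x [-0.03   0.002 -1.   ] z [-0.052 -0.999 -0.001] F [ 0.71  0.05 -2.09] T [ 0.02 -0.22  0.14] op 0.678
n 14639 x 528.0 600.0 slopes dz/dx,dz/dy [-0.0019  0.0043] mean z 48.9 at [565. 326.] sd 0.51
```

Request:
jog_arm:
  series:
    - [0,0,0,-0.2,-0.01,0,0]
    - [0,0,0,-0.2,-0.01,0,0]
    - [0,0,0,0,0,0,0]

```text
clock: 11.2
eef_pos: [575.0, 325.5, 36.2]
tcp_rot: [-1.582, 1.54, 3.078]
contact_force: [0.2, -0.3, -2.7]
opening: 0.678
```

```bash
python3 - <<'E'
from h import *
st();s,p,d=tilt()
E
```

```text
11.2 pos [575.  325.5  36.2] axes x [-0.031  0.002 -1.   ] z [-0.052 -0.999 -0.   ] F [ 0.18 -0.28 -2.68] T [-0.02 -0.15 -0.01] op 0.678
n 14683 x 529.0 600.0 slopes dz/dx,dz/dy [-0.0092  0.004 ] mean z 53.1 at [564. 326.] sd 0.52
```

Request:
jog_arm:
  series:
    - [0,0,0,-0.2,-0.01,0,0]
    - [0,0,0,-0.2,-0.01,0,0]
    - [0,0,0,-0.3,-0.01,0,0]
    - [0,0,0,-0.5,-0.02,0,0]
    - [0,0,0,-1,0,0,0]
    - [0,0,0,-2,0,0,0]
    - [0,0,0,-2,0,0,0]
    - [0,0,0,-1,0,0,0]
    - [0,0,0,0,0,0,0]
    - [0,0,0,0,0,0,0]

```text
clock: 12.25
eef_pos: [576.3, 325.2, 107.5]
tcp_rot: [-1.569, 1.539, 3.092]
contact_force: [0.1, 0.4, -3.1]
opening: 0.68
```

```bash
python3 - <<'E'
from h import *
st();s,p,d=tilt();save('w9',p);pickle.dump((s,p,d),open('w9.pkl','wb'))
E
```

```text
12.25 pos [576.3 325.2 107.5] axes x [-0.031  0.002 -1.   ] z [-0.052 -0.999  0.   ] F [ 0.11  0.36 -3.13] T [-0.03 -0.13  0.06] op 0.68
n 14587 x 530.0 601.0 slopes dz/dx,dz/dy [-0.0096  0.0036] mean z 124.4 at [565. 326.] sd 0.52
```

View pics/w9.png

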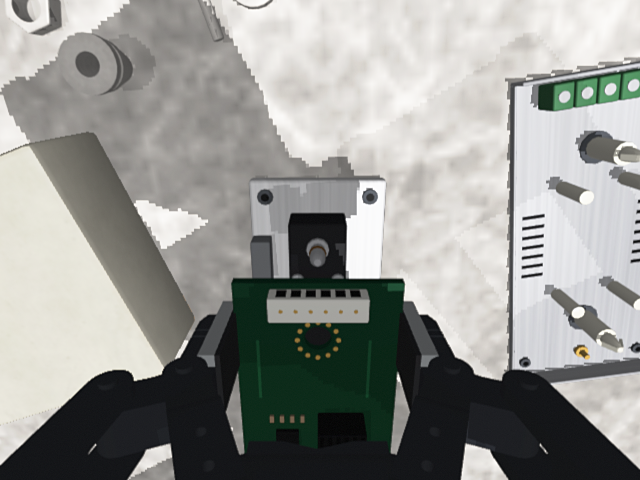

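```bash
cat >> h.py <<'E'
def boardfit(s,p,ztop):
    hsv=cv2.cvtColor(p,cv2.COLOR_RGB2HSV);g=cv2.inRange(hsv,(15,80,70),(35,255,255));g[:318]=0;g[365:]=0;g[:,:285]=0;g[:,350:]=0
    v,u=np.nonzero(g);e=cv2.minEnclosingCircle(np.c_[u,v].astype(np.float32));X=plane('wrist',e[0],ztop,s)[0]
    m=cv2.inRange(hsv,(50,110,20),(82,255,255));C=[]
    for row in list(range(284,300))+list(range(400,440)):
        ok=np.nonzero(m[row])[0];ok=ok[(ok>215)&(ok<425)]
        if len(ok)>20: a=plane('wrist',[(ok.min(),row),(ok.max()+1,row)],ztop,s);C.append(np.r_[a.mean(0)[:2],a[0,1]-a[1,1]])
    C=np.array(C);w=abs(C[:,2]-np.median(C[:,2]))<1.5;k=np.polyfit(C[w,0],C[w,1],1)
    print('ring px',np.round(e[0],1),e[1],'hole',X.round(1),'yaw',np.degrees(np.arctan(k[0])).round(2),'width',np.median(C[:,2]).round(1),'n',w.sum(),'midline y at hole',np.polyval(k,X[0]).round(1))
    M=R(s['tcp_rot']);print('hole in tool',(M.T@(X-s['eef_pos'])).round(2));return X
E
python3 - <<'E'
from h import *
s,p,d=pickle.load(open('w9.pkl','rb'));boardfit(s,p,124.4)
a=np.radians(6.3);goto(None,[-np.sin(a),np.cos(a)])
h=np.array([0,0,0])
E
```

```text
ring px [317.5 339.5] 22.5500431060791 hole [576.5 324.9 124.4] yaw -3.05 width 59.3 n 56 midline y at hole 324.8
hole in tool [-16.89  -0.27   0.28]
turn deg [-9.27 -0.12  1.85]
```

Request:
jog_arm:
  series:
    - [-4.6,-0.14,0,0,0,0,0]
    - [-4.6,-0.14,0,0,0,0,0]
    - [0,0,0,0,0.6,3.9,0]
    - [0,0,0,0,0.6,3.9,0]
    - [0,0,0,0,0.6,3.9,0]
    - [0,0,0,0,0.5,3.9,0]
    - [0,0,0,0,0,0,0]
    - [0,0,0,0,0,0,0]

```text
clock: 13.1
eef_pos: [615.9, 171.9, 105.9]
tcp_rot: [-1.577, 1.538, -3.042]
contact_force: [1.0, -0.1, -2.5]
opening: 0.68
```

```bash
python3 - <<'E'
from h import *
st();s,p,d=tilt();save('w10',p);X=boardfit(s,p,s['eef_pos'][2]+16.9)
t=np.array([619.5,153.9]);w=np.r_[t-X[:2],60-s['eef_pos'][2]];print('world',w,'tool cm',(R(s['tcp_rot']).T@w/10).round(3))
for n in('w3','w6'):
    s,p,d=pickle.load(open(n+'.pkl','rb'))
E
```

```text
13.1 pos [615.9 171.9 105.9] axes x [-0.033 -0.003 -0.999] z [ 0.106 -0.994 -0.   ] F [ 0.98 -0.15 -2.46] T [ 0.03 -0.18 -0.  ] op 0.68
n 14536 x 569.0 642.0 slopes dz/dx,dz/dy [-0.0115  0.0024] mean z 122.9 at [605. 171.] sd 0.51
ring px [317.5 339.5] 22.5500431060791 hole [616.2 171.6 122.8] yaw 6.11 width 59.2 n 56 midline y at hole 171.5
hole in tool [-16.9   -0.29   0.26]
world [  3.33381249 -17.7191305  -45.94785682] tool cm [4.587 0.295 1.798]
```

View pics/w10.png

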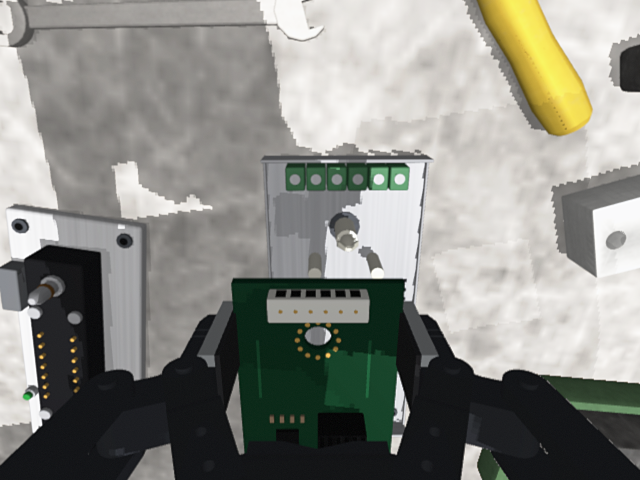

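```bash
python3 - <<'E'
from h import *
s=r.sense();p=cv2.imread('pics/w10.png');cv2.imwrite('pics/w10b.png',cv2.resize(p[200:290,300:400],(660,594),interpolation=cv2.INTER_CUBIC))
for uv in((347,241),(348,243)): print(plane('wrist',uv,41.5,s).round(1))
E
```

```text
[[624.4 157.2  41.5]]
[[623.3 156.5  41.5]]
```

View pics/w10b.png

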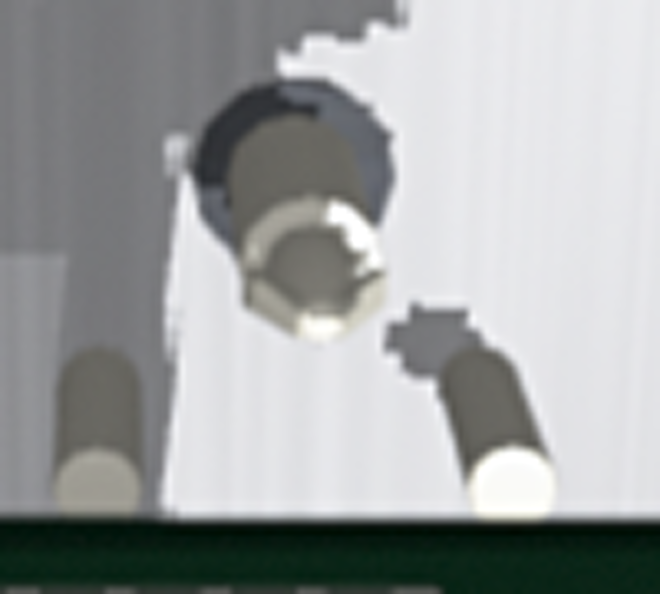

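```bash
python3 - <<'E'
from h import *
s=r.sense()
print(plane('wrist',(348.2,249.2),41.5,s).round(1),plane('wrist',[(314.7,273.2),(377.6,272.7)],28,s).round(1))
s1,_,_=pickle.load(open('w1.pkl','rb'));print(tri([('wrist',(303.7,131.05),s1),('wrist',(348.2,249.2),s)]))
print(plane('wrist',[(285,161.9),(332.5,153.6)],28,s1).round(1))
E
```

```text
[[619.6 155.8  41.5]] [[596.5 172.1  28. ]
 [600.9 134.4  28. ]]
[618.86759981 154.7230047   38.58824296]
[[595.8 170.4  28. ]
 [600.4 133.   28. ]]
```

Request:
jog_arm:
  series:
    - [0,0,0,0,0.2,1.6,0]
    - [0,0,0,2,0,0,0]
    - [0,0,0,2,0,0,0]
    - [0,0,0,2,0.1,0,0]
    - [0,0,0,0,0,0,0]
    - [0,0,0,0,0,0,0]

```text
clock: 13.75
eef_pos: [618.9, 157.4, 46.8]
tcp_rot: [-1.572, 1.539, -3.034]
contact_force: [0.5, 0.3, -1.8]
opening: 0.68
```

```bash
cat >> h.py <<'E'
def look(n,t,yt=28):
    st();s,p,d=tilt();save(n,p);X=boardfit(s,p,s['eef_pos'][2]+16.9);pickle.dump((s,p,d),open(n+'.pkl','wb'))
    w=np.r_[np.array(t)-X[:2],0];print('to target, tool cm',(R(s['tcp_rot']).T@w/10).round(3));return s,p,d
E
python3 - <<'E'
from h import *
s,p,d=look('w11',[619.5,155.3])
p2,_=r.grab_frame('side');save('s11',p2[150:450,150:450])
E
```

```text
13.75 pos [618.9 157.4  46.8] axes x [-0.032 -0.003 -0.999] z [ 0.109 -0.994 -0.   ] F [ 0.46  0.34 -1.81] T [-0.   -0.18  0.  ] op 0.68
n 14607 x 571.0 645.0 slopes dz/dx,dz/dy [-0.0109  0.0018] mean z 63.8 at [608. 156.] sd 0.52
ring px [317.5 339.5] 22.5500431060791 hole [619.2 157.1  63.7] yaw 6.22 width 59.0 n 56 midline y at hole 157.0
hole in tool [-16.9   -0.29   0.26]
to target, tool cm [-0.     0.013  0.186]
```

View pics/w11.png

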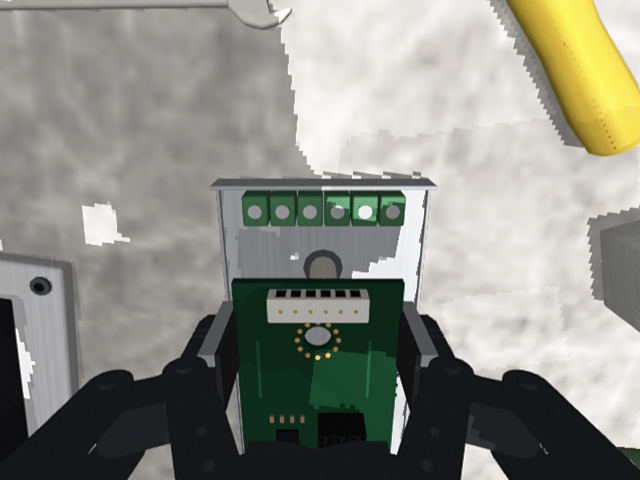

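View pics/s11.png

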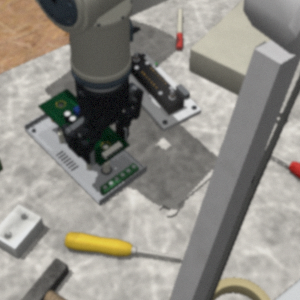

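```bash
python3 - <<'E'
from h import *
s,p,d=pickle.load(open('w11.pkl','rb'))
save('w11b',cv2.resize(p[170:370,205:445],(720,600),interpolation=cv2.INTER_CUBIC))
L=plane('wrist',[(212.5,182),(436,182)],16,s);print(L.round(1),L.mean(0),np.linalg.norm(L[0]-L[1]))
a=np.radians(6.3);m=L.mean(0)[:2];print('post from lip',m-45*np.array([np.cos(a),np.sin(a)]))
print(plane('wrist',[(323,208)],20,s))
E
```

```text
[[661.2 207.7  16. ]
 [671.9 111.2  16. ]] [666.54178968 159.43063461  16.        ] 97.08106503715318
post from lip [621.81354669 154.49259061]
[[655.98054434 158.80754004  20.        ]]
```

View pics/w11b.png

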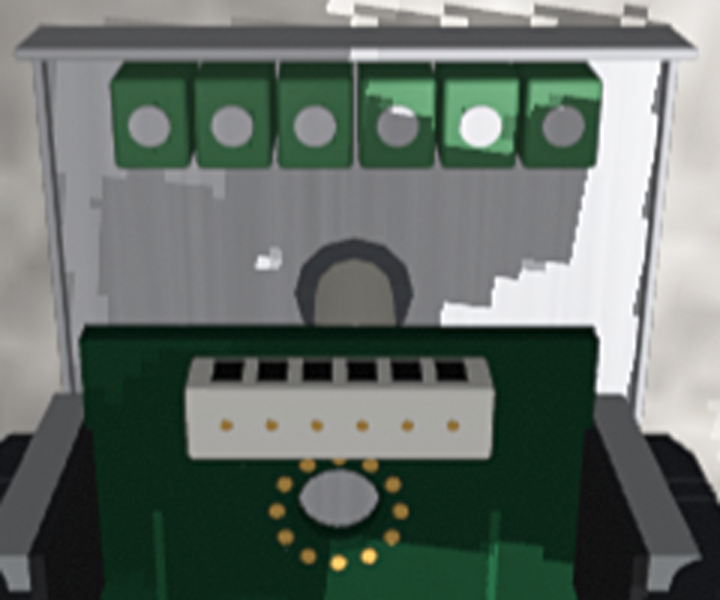

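Request:
jog_arm:
  series:
    - [0,0,0,0.5,0.03,0.22,0]
    - [0,0,0,0.6,0.03,0,0]
    - [0,0,0,0.2,0,0,0]
    - [0,0,0,0,0,0,0]
    - [0,0,0,0,0,0,0]

```text
clock: 14.35
eef_pos: [619.5, 154.8, 33.8]
tcp_rot: [-1.577, 1.539, -3.039]
contact_force: [-0.2, 0.0, -2.2]
opening: 0.677
```

```bash
python3 - <<'E'
from h import *
s,p,d=look('w12',[619.5,154.9])
save('w12b',cv2.resize(p[170:370,205:445],(720,600),interpolation=cv2.INTER_CUBIC))
E
```

```text
14.35 pos [619.5 154.8  33.8] axes x [-0.031 -0.003 -1.   ] z [ 0.108 -0.994 -0.   ] F [-0.17  0.   -2.15] T [ 0.01 -0.17  0.01] op 0.677
n 14663 x 571.0 645.0 slopes dz/dx,dz/dy [-0.0105  0.0025] mean z 50.8 at [608. 154.] sd 0.52
ring px [317.5 339.5] 22.5500431060791 hole [619.8 154.5  50.7] yaw 6.21 width 59.0 n 56 midline y at hole 154.4
hole in tool [-16.9   -0.29   0.26]
to target, tool cm [ 0.001 -0.025 -0.04 ]
```

View pics/w12b.png

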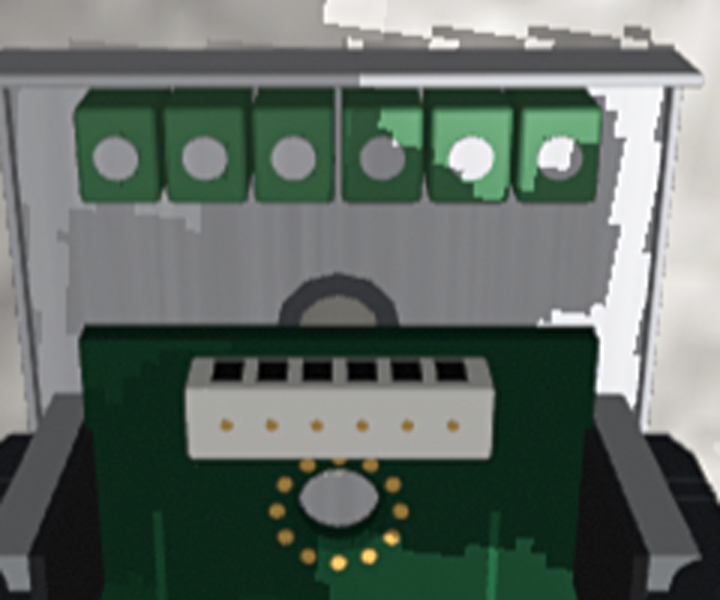

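Request:
jog_arm:
  series:
    - [0,0,0,0.4,-0.01,-0.03,0]
    - [0,0,0,0.2,0,0,0]
    - [0,0,0,0,0,0,0]

```text
clock: 14.7
eef_pos: [618.9, 155.0, 27.4]
tcp_rot: [-1.573, 1.539, -3.035]
contact_force: [0.5, 0.0, -1.7]
opening: 0.679
```

Request:
jog_arm:
  series:
    - [0,0,0,0.1,0,0,0]
    - [0,0,0,0.1,0,0,0]
    - [0,0,0,0,0,0,0]

```text
clock: 15.0
eef_pos: [619.1, 155.0, 25.7]
tcp_rot: [-1.575, 1.539, -3.037]
contact_force: [0.3, 0.6, -2.1]
opening: 0.68
```

```bash
python3 - <<'E'
from h import *
s,p,d=look('w13',[619.5,154.9])
p2,_=r.grab_frame('side');save('s13',cv2.resize(p2[215:365,165:315],(600,600),interpolation=cv2.INTER_CUBIC))
p2,_=r.grab_frame('top');save('t13',cv2.resize(p2[185:315,330:460],(600,600),interpolation=cv2.INTER_CUBIC))
E
```

```text
15.0 pos [619.1 155.   25.7] axes x [-0.031 -0.003 -1.   ] z [ 0.108 -0.994 -0.   ] F [ 0.27  0.61 -2.08] T [ 0.05 -0.18 -0.03] op 0.68
n 14610 x 572.0 645.0 slopes dz/dx,dz/dy [-0.0108  0.0018] mean z 42.7 at [608. 154.] sd 0.51
ring px [317.5 339.5] 22.5500431060791 hole [619.4 154.8  42.6] yaw 6.22 width 59.0 n 56 midline y at hole 154.7
hole in tool [-16.9   -0.29   0.26]
to target, tool cm [-0.     0.015 -0.009]
```

View pics/s13.png

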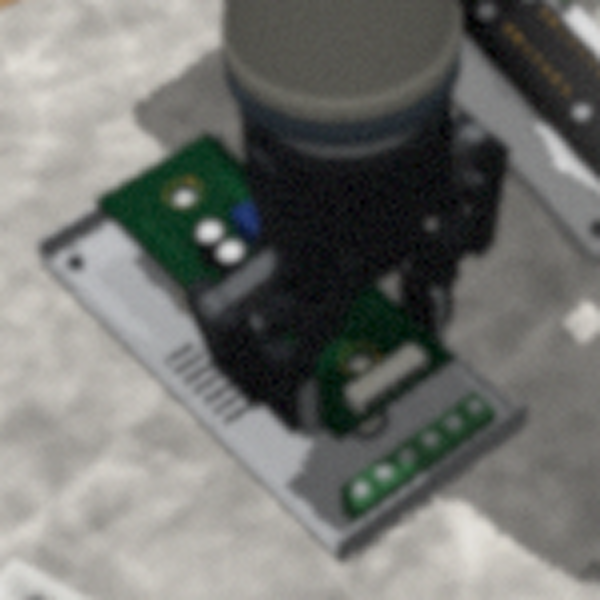

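View pics/t13.png

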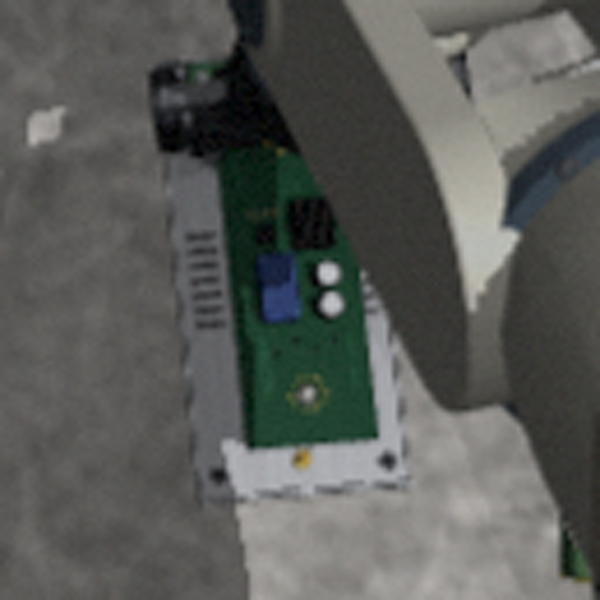

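Request:
jog_arm:
  series:
    - [0,0,0,0.1,0.01,0,0]
    - [0,0,0,0.1,0,0,0]
    - [0,0,0,0,0,0,0]

```text
clock: 15.45
eef_pos: [619.1, 155.0, 23.7]
tcp_rot: [-1.576, 1.539, -3.038]
contact_force: [-1.1, 0.4, -2.0]
opening: 0.682
```

Request:
jog_arm:
  series:
    - [0,0,0,0.1,0,0,0]
    - [0,0,0,0.1,0,0,0]
    - [0,0,0,0,0,0,0]

```text
clock: 15.75
eef_pos: [619.2, 154.9, 21.8]
tcp_rot: [-1.571, 1.539, -3.033]
contact_force: [0.5, -0.4, -1.6]
opening: 0.678
```

Request:
jog_arm:
  series:
    - [0,0,0,0.1,0,0,0]
    - [0,0,0,0,0,0,0]

```text
clock: 15.95
eef_pos: [619.4, 155.0, 21.1]
tcp_rot: [-1.571, 1.54, -3.033]
contact_force: [0.6, -1.4, 1.1]
opening: 0.68
```

Request:
jog_arm:
  series:
    - [0,0,0,0.1,0,0,0]
    - [0,0,0,0,0,0,0]

```text
clock: 16.15
eef_pos: [619.6, 155.0, 20.3]
tcp_rot: [-1.573, 1.54, -3.034]
contact_force: [0.6, -2.6, 3.9]
opening: 0.68
```

```bash
python3 - <<'E'
from h import *
s,p,d=look('w14',[619.5,154.9])
E
```

```text
16.15 pos [619.6 155.   20.3] axes x [-0.03  -0.003 -1.   ] z [ 0.109 -0.994 -0.   ] F [ 0.64 -2.63  3.94] T [-0.37 -0.13  0.11] op 0.68
n 14808 x 572.0 646.0 slopes dz/dx,dz/dy [-0.0189  0.0008] mean z 37.4 at [609. 154.] sd 0.52
ring px [317.5 339.6] 22.59280014038086 hole [619.8 154.7  37.2] yaw 6.19 width 59.2 n 56 midline y at hole 154.6
hole in tool [-16.9   -0.32   0.28]
to target, tool cm [ 0.001 -0.026 -0.021]
```

Request:
jog_arm:
  series:
    - [0,0,0,-0.04,0,0,0]
    - [0,0,0,0,0,0,0.75]
    - [0,0,0,0,0,0,0.9]
    - [0,0,0,0,0,0,1]
    - [0,0,0,0,0,0,1]
    - [0,0,0,0,0,0,1]

```text
clock: 16.8
eef_pos: [619.0, 155.1, 20.1]
tcp_rot: [-1.577, 1.539, -3.039]
contact_force: [0.4, -0.8, -0.1]
opening: 0.999
```

```bash
python3 - <<'E'
from h import *
s,p,d=look('w15',[619.5,154.9])
goto([559.9,148.5,160],[-np.sin(.1095),np.cos(.1095)])
E
```

```text
16.8 pos [619.  155.1  20.1] axes x [-0.031 -0.003 -0.999] z [ 0.109 -0.994 -0.   ] F [ 0.45 -0.84 -0.08] T [0.03 0.01 0.02] op 0.999
n 14949 x 573.0 646.0 slopes dz/dx,dz/dy [-0.0003  0.0073] mean z 38.2 at [609. 154.] sd 0.51
ring px [318.  340.5] 23.02744483947754 hole [618.8 154.6  37. ] yaw 6.4 width 59.6 n 56 midline y at hole 154.4
hole in tool [-16.89  -0.72   0.45]
to target, tool cm [-0.002  0.068 -0.019]
turn deg [-0.05 -0.01  1.81]
shift cm (after turn) [-1.3979e+01 -5.9490e+00  8.0000e-03]  (before) [-1.3784e+01 -6.3870e+00  1.0000e-02]
```

View pics/w15.png

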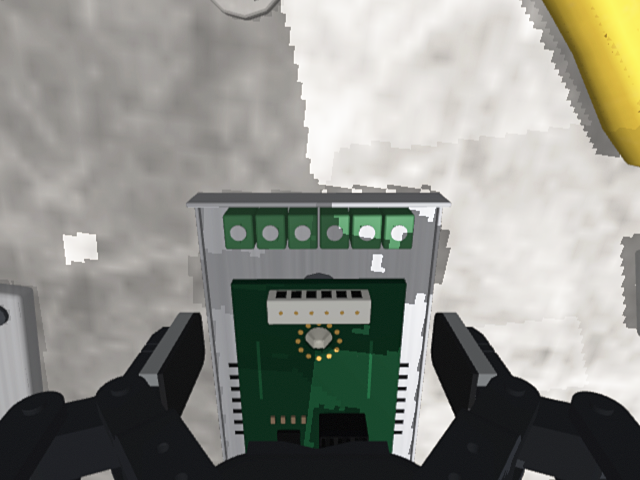

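Request:
jog_arm:
  series:
    - [0,0,0,-2,0,0,1]
    - [0,0,0,-4,0,0,1]
    - [0,0,1.8,0,0,0,1]
    - [0,0,0,-4,-3,0,1]
    - [0,0,0,-3.5,-3,0,1]
    - [0,0,0,0,0,0,0.5]
    - [0,0,0,0,0,0,0]

```text
clock: 17.55
eef_pos: [561.7, 148.9, 156.3]
tcp_rot: [1.788, 1.568, 0.326]
contact_force: [0.3, -0.2, 0.8]
opening: 0.688
```

```bash
python3 - <<'E'
from h import *
wshot('w16')
E
```

```text
17.6 pos [561.7 148.8 155.3] axes x [ 0.001  0.    -1.   ] z [ 0.109 -0.994 -0.   ] F [0.26 0.1  0.13] T [-0.01 -0.02 -0.02] op 0.605
```

View pics/w16.png

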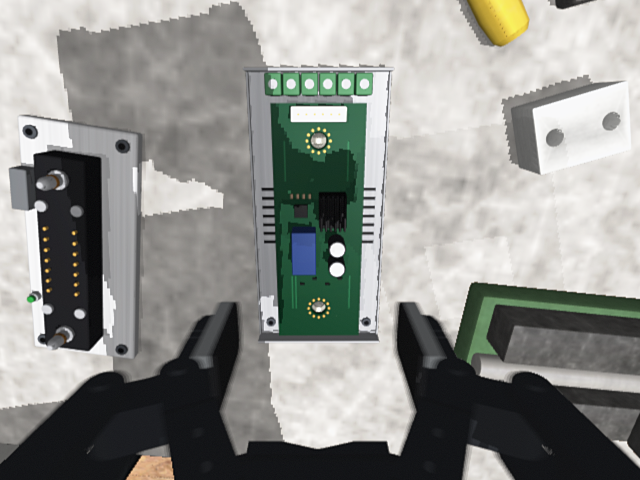

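```bash
python3 - <<'E'
from h import *
s,p,d=pickle.load(open('w16.pkl','rb'))
hsv=cv2.cvtColor(p,cv2.COLOR_RGB2HSV);g=cv2.inRange(hsv,(18,90,100),(35,255,255));H=[]
for y0,y1 in((122,160),(288,325)):
    v,u=np.nonzero(g[y0:y1,298:340]);e=((u.min()+u.max())/2+298,(v.min()+v.max())/2+y0);H.append(plane('wrist',e,38,s)[0]);print(e,len(u),H[-1].round(1))
a,b=H;print(np.linalg.norm(a-b));c=(a+b)/2;u=(a-b)/np.linalg.norm(a-b)
for k in(41,-41): q=c+k*u;print(k,q.round(1));goto([q[0],q[1],60])
goto(None,[-u[1],u[0]])
E
```

```text
(np.float64(318.0), np.float64(140.5)) 118 [619.6 154.7  38. ]
(np.float64(318.5), np.float64(307.5)) 105 [500.7 141.1  38. ]
119.7231419309483
41 [600.9 152.6  38. ]
shift cm (after turn) [9.531 3.933 0.054]  (before) [9.531 3.933 0.054]
-41 [519.4 143.3  38. ]
shift cm (after turn) [ 9.523 -4.267  0.096]  (before) [ 9.523 -4.267  0.096]
turn deg [-0.29 -0.02 -0.05]
```

Request:
jog_arm:
  series:
    - [0,0,0,2,2,0.05,0]
    - [0,0,0,3,1.93,0,0]
    - [0,0,0,3,0,0,0]
    - [0,0,0,2.5,0,0,0]
    - [0,0,0,0,0,0,0]
    - [0,0,0,0,0,0,0]

```text
clock: 18.2
eef_pos: [600.2, 152.3, 49.1]
tcp_rot: [-1.493, 1.568, -2.955]
contact_force: [0.4, 0.6, -0.3]
opening: 0.001
```

```bash
python3 - <<'E'
from h import *
wshot('w17')
E
```

```text
18.25 pos [600.9 152.6  50.3] axes x [-0.  0. -1.] z [ 0.108 -0.994 -0.   ] F [-0.25 -0.79  0.38] T [-0.   -0.04  0.03] op 0.002
```

View pics/w17.png

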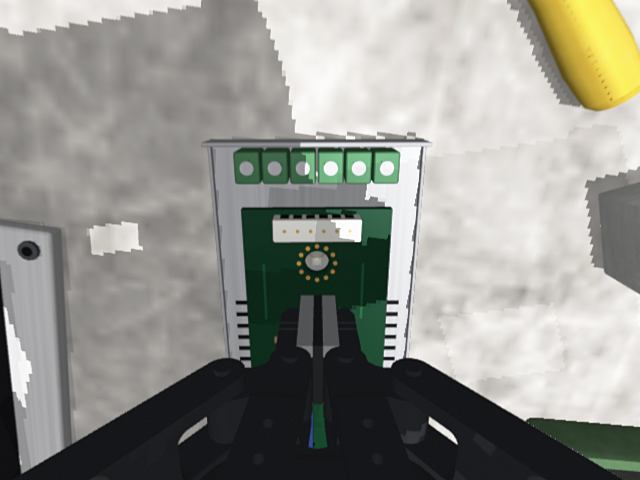

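Request:
jog_arm:
  series:
    - [0,0,0,0.5,0,0,0]
    - [0,0,0,0.4,0,0,0]
    - [0,0,0,0.1,0,0,0]
    - [0,0,0,0,0,0,0]

```text
clock: 18.65
eef_pos: [600.5, 152.5, 40.5]
tcp_rot: [2.208, 1.57, 0.746]
contact_force: [1.3, 0.1, 0.1]
opening: -0.001
```

Request:
jog_arm:
  series:
    - [0,0,0,0.1,0,0,0]
    - [0,0,0,0,0,0,0]

```text
clock: 18.85
eef_pos: [600.5, 152.5, 39.3]
tcp_rot: [2.332, 1.571, 0.87]
contact_force: [0.4, -0.4, 0.3]
opening: 0.0
```

Request:
jog_arm:
  series:
    - [0,0,0,0.1,0,0,0]
    - [0,0,0,0,0,0,0]

```text
clock: 19.05
eef_pos: [600.6, 152.6, 38.3]
tcp_rot: [2.278, 1.57, 0.816]
contact_force: [-0.5, 1.2, 1.7]
opening: 0.003
```

Request:
jog_arm:
  series:
    - [0,0,0,0.1,0,0,0]
    - [0,0,0,0,0,0,0]

```text
clock: 19.25
eef_pos: [600.8, 152.6, 37.7]
tcp_rot: [1.927, 1.57, 0.465]
contact_force: [0.0, -0.9, 5.6]
opening: 0.004
```

Request:
jog_arm:
  series:
    - [0,0,0,0.1,0,0,0]
    - [0,0,0,0,0,0,0]

```text
clock: 19.45
eef_pos: [601.2, 152.7, 37.1]
tcp_rot: [1.794, 1.569, 0.332]
contact_force: [-0.4, 0.2, 6.0]
opening: -0.001
```

Request:
jog_arm:
  series:
    - [0,0,0,0.1,0,0,0]
    - [0,0,0,0,0,0,0]

```text
clock: 19.65
eef_pos: [600.2, 152.4, 35.1]
tcp_rot: [-1.777, 1.57, 3.044]
contact_force: [-0.1, -0.5, -0.0]
opening: -0.0
```

Request:
jog_arm:
  series:
    - [0,0,0,0.1,0,0,0]
    - [0,0,0,0,0,0,0]

```text
clock: 19.85
eef_pos: [600.2, 152.5, 33.9]
tcp_rot: [-1.755, 1.57, 3.066]
contact_force: [-0.1, 0.5, -0.3]
opening: -0.001
```

Request:
jog_arm:
  series:
    - [0,0,0,0.1,0,0,0]
    - [0,0,0,0,0,0,0]

```text
clock: 20.05
eef_pos: [600.4, 152.6, 33.5]
tcp_rot: [-2.38, 1.57, 2.441]
contact_force: [-1.9, 0.6, 5.0]
opening: -0.003
```

Request:
jog_arm:
  series:
    - [0,0,0,0.1,0,0,0]
    - [0,0,0,0,0,0,0]

```text
clock: 20.25
eef_pos: [600.4, 152.6, 33.2]
tcp_rot: [-2.686, 1.571, 2.135]
contact_force: [-4.0, -0.1, 12.5]
opening: -0.0
```

Request:
jog_arm:
  series:
    - [0,0,0,0.1,0,0,0]
    - [0,0,0,0,0,0,0]

```text
clock: 20.45
eef_pos: [600.5, 152.6, 32.9]
tcp_rot: [-3.009, 1.571, 1.812]
contact_force: [-5.2, -1.0, 19.8]
opening: 0.0
```

Steep rise: seated. Now the plain end.

Request:
jog_arm:
  series:
    - [0,0,0,-0.5,0,0,0]
    - [0,0,0,-1.5,0,0,0]
    - [0,0,0,-3,0,0,0]
    - [0,0,0,0,-4,0,0]
    - [0,0,0,0,-4.2,0.04,0]
    - [0,0,0,0,0,0,0]
    - [0,0,0,0,0,0,0]

```text
clock: 21.15
eef_pos: [518.7, 143.2, 82.1]
tcp_rot: [1.897, 1.57, 0.435]
contact_force: [-0.0, 0.0, -0.4]
opening: -0.001
```

```bash
python3 - <<'E'
from h import *
wshot('w18');goto([519.4,143.3,42])
E
```

```text
21.2 pos [520.  143.5  82.2] axes x [ 0.002  0.001 -1.   ] z [ 0.109 -0.994 -0.   ] F [ 0.31  0.58 -0.38] T [ 0.01 -0.04  0.  ] op 0.002
shift cm (after turn) [ 4.015 -0.068  0.013]  (before) [ 4.015 -0.068  0.013]
```

View pics/w18.png

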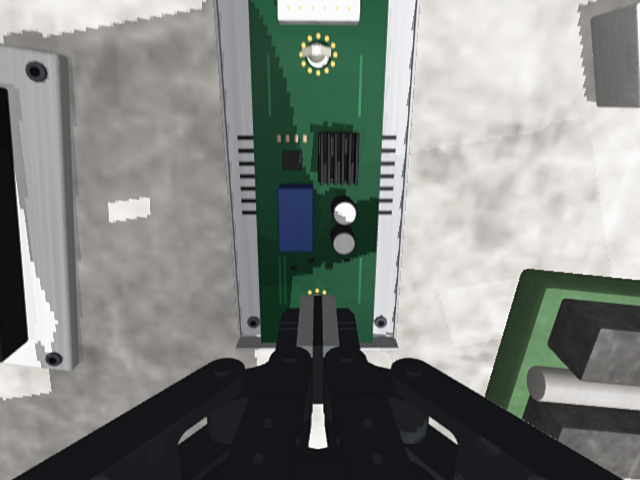

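Request:
jog_arm:
  series:
    - [0,0,0,2,-0.03,0,0]
    - [0,0,0,1.5,0,0,0]
    - [0,0,0,0.5,0,0,0]
    - [0,0,0,0.1,0,0,0]
    - [0,0,0,0,0,0,0]

```text
clock: 21.7
eef_pos: [519.5, 143.3, 40.6]
tcp_rot: [1.965, 1.57, 0.503]
contact_force: [-0.4, 0.1, 0.3]
opening: -0.0
```

Request:
jog_arm:
  series:
    - [0,0,0,0.1,0,0,0]
    - [0,0,0,0.1,0,0,0]
    - [0,0,0,0,0,0,0]

```text
clock: 22.0
eef_pos: [518.9, 143.2, 38.5]
tcp_rot: [2.03, 1.57, 0.568]
contact_force: [0.7, 0.7, 0.6]
opening: 0.004
```

Request:
jog_arm:
  series:
    - [0,0,0,0.1,0,0,0]
    - [0,0,0,0,0,0,0]

```text
clock: 22.2
eef_pos: [518.9, 143.3, 37.5]
tcp_rot: [2.118, 1.57, 0.656]
contact_force: [0.1, 0.1, 2.7]
opening: -0.001
```

Request:
jog_arm:
  series:
    - [0,0,0,0.1,0,0,0]
    - [0,0,0,0,0,0,0]

```text
clock: 22.4
eef_pos: [519.0, 143.3, 36.7]
tcp_rot: [1.921, 1.57, 0.458]
contact_force: [-0.6, 0.4, 5.4]
opening: -0.005
```

Request:
jog_arm:
  series:
    - [0,0,0,0.1,0,0,0]
    - [0,0,0,0,0,0,0]

```text
clock: 22.6
eef_pos: [518.7, 143.2, 35.3]
tcp_rot: [2.389, 1.571, 0.927]
contact_force: [0.0, 0.0, 0.5]
opening: 0.001
```

Request:
jog_arm:
  series:
    - [0,0,0,0.1,0,0,0]
    - [0,0,0,0.1,0,0,0]
    - [0,0,0,0,0,0,0]

```text
clock: 22.9
eef_pos: [518.4, 143.1, 32.9]
tcp_rot: [-1.737, 1.57, 3.084]
contact_force: [0.0, 0.8, 0.1]
opening: 0.001
```

Request:
jog_arm:
  series:
    - [0,0,0,0.1,0,0,0]
    - [0,0,0,0,0,0,0]

```text
clock: 23.1
eef_pos: [518.7, 143.2, 32.2]
tcp_rot: [-2.764, 1.571, 2.057]
contact_force: [0.5, -0.3, 0.4]
opening: -0.002
```

Request:
jog_arm:
  series:
    - [0,0,0,0.1,0,0,0]
    - [0,0,0,0,0,0,0]

```text
clock: 23.3
eef_pos: [518.7, 143.2, 32.0]
tcp_rot: [-2.845, 1.571, 1.976]
contact_force: [-2.7, -0.2, 11.2]
opening: 0.003
```

Request:
jog_arm:
  series:
    - [0,0,0,0.1,0,0,0]
    - [0,0,0,0,0,0,0]

```text
clock: 23.5
eef_pos: [518.8, 143.2, 31.9]
tcp_rot: [2.508, 1.571, 1.046]
contact_force: [-6.6, -2.2, 23.8]
opening: -0.004
```

Request:
jog_arm:
  series:
    - [0,0,0,-0.5,0,0,0]
    - [0,0,0,-1.5,0,0,0]
    - [0,0,0,-2.5,0,0,0]
    - [0,0,0,-3,3,0,0]
    - [0,0,0,-1,3,0,0.5]
    - [0,0,0,0,0,0,1]
    - [0,0,0,0,0,0,1]
    - [0,0,0,0,0,0,1]

```text
clock: 24.3
eef_pos: [576.6, 149.3, 114.2]
tcp_rot: [-1.505, 1.568, -2.967]
contact_force: [0.2, -0.3, 0.1]
opening: 0.68
```

```bash
python3 - <<'E'
from h import *
wshot('w19')
s,p,d=pickle.load(open('w19.pkl','rb'))
s,p,d=tilt()
E
```

```text
24.35 pos [576.6 149.4 114.2] axes x [-0.003 -0.    -1.   ] z [ 0.109 -0.994  0.   ] F [ 0.28 -0.25 -0.45] T [-0.03  0.01  0.01] op 0.763
n 11768 x 478.0 643.0 slopes dz/dx,dz/dy [-0.0002 -0.0001] mean z 31.8 at [565. 149.] sd 0.59
```

View pics/w19.png

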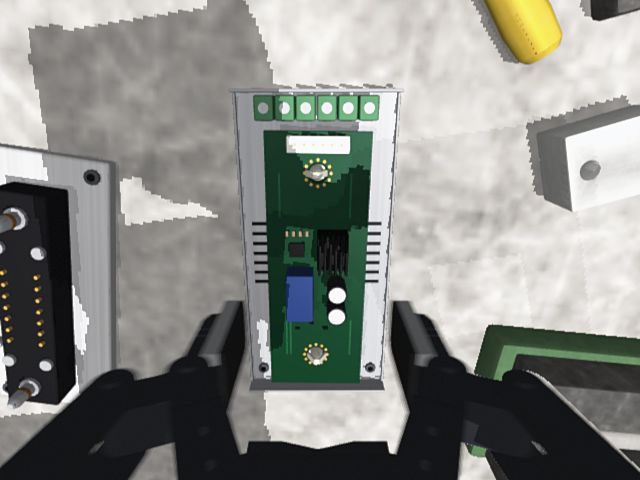

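Request:
jog_arm:
  series:
    - [0,0,0,-3,0,0,1]
    - [0,0,0,-3,0,0,1]
    - [0,0,0,0,0,0,1]
    - [0,0,0,0,0,0,1]

```text
clock: 24.8
eef_pos: [578.0, 149.7, 175.3]
tcp_rot: [2.044, 1.57, 0.582]
contact_force: [-0.7, -0.4, -0.5]
opening: 0.997
```

```bash
python3 - <<'E'
from h import *
s,p,d=tilt();st();print(r.sign_off())
E
```

```text
n 7154 x 478.0 642.0 slopes dz/dx,dz/dy [0.0001 0.    ] mean z 31.9 at [565. 149.] sd 0.62
24.85 pos [577.4 149.5 174.5] axes x [-0.001 -0.    -1.   ] z [ 0.109 -0.994  0.   ] F [0.1  1.13 0.22] T [0.   0.02 0.04] op 1.0
the job is handed in; nothing more can be done
None
```

The board is seated on both snap standoffs in the tray, white plug header towards the green terminals. I handed the job in at 24.85 s with the gripper open and clear.

- **Finding the gummed pin:** eased up about 3–4 mm, the plain-pin end followed with under 3 N. The header-pin end held back with 14–16 N, so the header pin was the gummed one.
- **Drawing the board off:** I pulled it up at the header pin with a 46 N grip. The residue let go after about 6 mm. The depth fit then showed the board up to 0.032 rad off level, within the 0.06 limit. I levelled it with a small wrist turn, and it stayed within about 0.01 rad the rest of the way off the pins.
- **Pressing it home:** I used closed fingertips about 20 mm inwards of each hole. At both ends the force rose to about 6 N, dropped to zero at the click, then climbed steeply on the shoulder. I stopped at 20 N on the header end and 24 N on the plain end. The click forces were read only between 1 mm steps, so the true peaks may be higher.
- **Last checks:** the board's top is at 31.9 mm, against 32 mm expected when seated, and it is level to within the measurement. The last close picture shows both standoff barbs above the board. I left the tools alone.

Two camera estimates of the terminal post's sideways position disagreed by about 2 mm. I used a value in between, checked it against the tray's lip and terminals, and both tips entered their holes.

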